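Load a board carrier into the inspection nest

ROBOT

A 6-joint arm with a two-finger parallel gripper is mounted at the origin on the work surface. World frame = base frame: x ahead of the robot, y to its left, z up, the work surface at z = 0. Lengths are in mm, angles in rad, forces in N, time in s.
With the tool pointing down it reaches from about 250 to 850 mm from the base axis. Payload 12.5 kg.
Tool frame: the origin (TCP) lies on the mounting face of the last link; the fingertips stand 186 mm ahead of it and the grasp point (between the pads) lies 167 mm ahead of it; z points along the fingers, y is the direction in which the jaws open and shut (so a half turn about z gives the same grasp; the last joint's range is limited). The gripper opens to 93 mm and grips with 3 to 60 N. Pads are 15 mm wide; open, the fingers measure 128 mm over their backs; the gripper's body (75 mm by 188 mm) begins 65 mm behind the grasp point.
Start: joints at [-1.386, 0.351, 1.652, -0, 1.139, -0.085], TCP at [146.617, -530.084, 404.733] pointing down, gripper open.
Joint ranges: [-2.75, 2.75], [-0.79, 2.1], [0.01, 2.65], [-1.57, 4.71], [0.07, 3.14], [-2.87, 2.87]. Speed limits (rad/s): [2.22, 2.22, 2.79, 3.14, 3.14, 3.14].

INTERFACE

Orientations are given as [roll, pitch, yaw] about the fixed x, y, z axes, in that order (R = Rz(yaw) Ry(pitch) Rx(roll)).
In Python, from station import bot gives the robot as it stands.
- The arm moves only by the tool send_rows, never from a script. Its argument "motion" is a list of rows, each an object of numbers: "dx", "dy", "dz": the shift along the tool's x, y, z in units of 40 mm (1.0 is 40 mm); "rx", "ry", "rz": the turn, a rotation vector about the tool's x, y, z in units of 6 degrees (1.0 is 6 degrees); "gripper": the finger opening in mm, from 0 to 93. A call has 1 to 8 rows; each row shifts and turns the commanded pose from where the row before left it, along the tool's axes as they then stand; what a row does not reach is not made up. A row lasts 1/12 s, in which the tool goes at most 41.7 mm and 7.16 degrees, less where a joint would pass 70% of its speed; a pose out of reach is approached as far as the arm can. A call is refused whole if a number of a shift passes 1 or a number of a turn 1, either way. A call with a gripper value outside its range is refused whole. The fingers move at their own pace and stop on an object; "grip_force" is the grip in N (left out, the last holds). Time passes only in rows, so rows that do not move let the fingers close. It gives the time, the measured TCP pose, the force and the opening at its end, in the units of the state.
- bot.sense(): the state, without advancing time (a new reading comes with each control period).
- bot.capture(name): name is "side" or "top"; returns a dict with "img" (384x512x3 uint8, red, green, blue), "z_map" (384x512 float32, mm along the optical axis (not along the pixel's ray), 0 where there is no reading), "K" (3x3 intrinsics, pixels), "position" and "attitude" of the camera in the world. Camera axes: x right, y up, looking along -z (the intrinsics and any distortion apply to the point x, -y, -z); pixel columns grow to the right and rows downward; lengths in mm; the calibration is good to about 2 mm. A picture is of the moment at which its call begins.
- bot.job_done(): hands the job in, once; it reports no verdict.
The state is a dict: "time_s": time; "joint_pos": joint angles; "joint_vel": joint speeds; "effort": joint torques, N m; "eef_pos": TCP position; "eef_rot": TCP orientation; "wrist_force": force on the tool from outside, world axes, zero at the start; "torque": the same for the moment, N m; "finger_gap": finger opening in mm.
Only numpy, scipy, OpenCV 4.12 (cv2) and the standard library are available. Lean on these libraries where they do the work, as an engineer would, in place of code of your own. Each camera call takes 0.05 s, during which the arm holds its last target.

TASK

Pick up the board carrier, set it on the open front of the inspection nest and slide it under the retaining lips, notch first, until it is fully home against the rear wall with the key in its notch. Then push the bolt fully across behind it so that it is locked in, let go, and leave the bottle, the bin and the screwdriver where they are.

Things in the scene. Friction and masses are not known exactly. Their poses are not given: they have to be found in the camera images.
- carrier: Loose dark flat carrier lying on the mat: plate 80 (x) x 56 (y) x 8 mm (z), about 0.14 kg. Origin: centre of the plate's underside, z up. Leading edge (notched) at x = +40, tail edge (with the grip post) at x = -40. A round white LED board 38 mm across, under 4 mm high, is fixed on the plate at x = +5. Yaw varies within 70 degrees of straight ahead.
- carrier_post (a point): Centre of the top of the carrier's upright square grip post, 16 x 16 mm, faces parallel to the plate's edges. At carrier x = -28, y = 0, z = 52 mm; it rises 44 mm from the plate's top.
- carrier_notch (a point): Middle of the bottom of the notch in the carrier's leading edge, on the underside: carrier x = +27, y = +12. Notch 13 mm wide (y +5.5 to +18.5), 13 mm deep along x, right through the plate.
- nest: Fixed aluminium inspection nest on the mat; yaw within 30 degrees. Origin: centre of the base plate's underside, z up. Base 162 (x) x 84 (y) x 8 mm, flat top at z = 8. Pocket at its +x end, open to -x: rear wall face at x = +69, side wall faces at y = +-29.5 from x = +14 to +69, flared lead-ins from x = +2 to +14, about 36 mm from the middle at their outer ends.
- nest_lips (a point): Middle of the pocket's mouth, level with the top of the lips (nest x = +14, y = 0, z = 22). Darker steel lips overhang the pocket, z 18 to 22 (10 mm clear below, for the 8 mm plate): side lips from x = +14 back, inward to y = +-22.5; rear lip from the wall to x = +63. Open between them, but the carrier cannot go in from above.
- nest_key (a point): Foot of the nose of the key (nest x = +56, y = +12, z = 8): a dark bar 10 mm wide, round-nosed, standing 13 mm out of the pocket's rear wall, z 8 to 17. The carrier's notch slides over it with 1.5 mm play each side.
- nest_apron (a point): A good place for the carrier's origin when it is set down flat on the open apron, at nest x = -33, y = 0, z = 8, its x axis along nest +x. Its leading edge is then 7 mm beyond nest x = 0 and free of the lips. From here it slides 62 mm along nest +x.
- nest_home (a point): Where the carrier's origin lies when fully home: nest x = +29, y = 0 (1.5 mm play sideways), z = 8, axes parallel to the nest's. Tail and grip post then still stand out of the mouth, post centre at nest x = +1.
- bolt (a joint): Travel of the sliding steel bolt that locks the carrier in (m): 0 drawn back, 0.036 fully across. Slides along nest -y, from the nest's +y side, at nest x = -19.5; takes about 2 N, stays where left. Bar 12 mm wide, z 9 to 18, its end at nest y = 40 mm minus travel; across, it stands 2.5 mm behind the home carrier's tail. Starts at 0 to 0.008, clear of the carrier's path.
- bolt_tab (a point): Centre of the top of the bolt's upright grip tab, 60 mm above the nest's underside; tab 14 (nest x) x 12 mm (nest y), standing from z = 15 to 60. At nest x = -19.5, y = 80 mm minus the travel. Pinch it or push it from its +y side.
- bottle: Bystander: white bottle 60 mm across, 150 high, standing; origin at the centre of its underside.
- bin: Bystander: red open bin 150 x 100 x 60 mm; origin at the centre of its underside.
- screwdriver: Bystander: screwdriver 160 mm long, lying beyond the work.
Not all that is in view belongs to the job. There is more than one size of the carrier; the job needs the larger. Several things look just like the nest: the one meant starts farthest to the robot's right.

How it is judged (in metres and radians):
On the way, in this order (a step that is already met when the one before it is completed fails the run):
1. the carrier is home in the pocket, notch over the key, under the lips (x of carrier in the frame of nest above 0.026 m and y of carrier in the frame of nest between -0.003 and 0.003 m and z of carrier in the frame of nest below 0.0105 m and angle between the x axis of carrier and the x axis of nest, either way round below 0.08 rad), for 0.2 s.
2. the bolt is across behind the carrier (value of joint bolt above 0.032 m), for 0.2 s.
At the end, for the whole second after the job is handed in: The carrier lies flat in the pocket under the lips, notch over the key, within 3 mm of fully home along the nest's x and within 3 mm sideways, turned less than 0.08 rad from the nest; the bolt is at least 32 of its 36 mm across; the carrier is at rest (all of step 1 and z of carrier in the frame of nest above 0.0065 m and value of joint bolt above 0.032 m and linear speed of carrier below 0.01 m/s); the robot touches nothing.
It fails at once if the bottle is moved or tipped (distance of bottle from where it was at the start of the episode above 0.03 m or angle between bottle's own z axis and vertical above 0.5 rad).
It fails at once if the bin is moved (distance of bin from where it was at the start of the episode above 0.03 m).
It fails at once if the screwdriver is moved (distance of screwdriver from where it was at the start of the episode above 0.03 m).
It also fails if it takes over 54 s, if anything falls off the work surface, if the arm or the gripper's body presses on something with over 40 N, if the wrist force passes 120 N, or if a joint passes its speed limit or range.

## Working session

There is one attempt and no reset: what is moved stays moved. The work goes in short steps, Python scripts to look and compute and a tool call to move; the robot and the scene stay as the last step left them, time stands still between calls to the robot, and variables do not carry over. Pictures are saved under pics/ and viewed, and the job is handed in when it is done.

Besides the shell and the picture viewer there is one more tool, called after "Call:" in YAML: its name, and indented under it one key for each argument. send_rows: Moves the arm, as the interface text tells. Its arguments: {"type":"object","properties":{"motion":{"type":"array","items":{"type":"object","properties":{"dx":{"type":"number"},"dy":{"type":"number"},"dz":{"type":"number"},"rx":{"type":"number"},"ry":{"type":"number"},"rz":{"type":"number"},"gripper":{"type":"number"}}}},"grip_force":{"type":"number"}},"required":["motion"]}

```bash
ls -la; mkdir -p pics; python3 - <<'E'
from station import bot
import cv2, pickle, numpy as np
print(bot.sense())
for n in ("top","side"):
    c=bot.capture(n); pickle.dump(c,open(f"{n}0.pkl","wb"))
    print(n,c["K"],c["position"],c["attitude"],[k for k in c])
    cv2.imwrite(f"pics/{n}0.png",cv2.resize(c["img"][:,:,::-1],(800,600),interpolation=cv2.INTER_CUBIC))
E
```

```text
total 12
drwxr-xr-x  3 agent agent 4096 Dec  7 14:22 .
drwxr-xr-x 23 root  root  4096 Dec  7 14:22 ..
drwxr-xr-x  2 agent agent 4096 Dec  7 14:22 pics
{'time_s': 0.0, 'joint_pos': array([-1.38560330e+00,  3.51254103e-01,  1.65244160e+00,  1.05522145e-05,
        1.13909956e+00, -8.46217615e-02]), 'joint_vel': array([ 0.00061875,  0.00156566,  0.00129808, -0.00154712, -0.00038611,
        0.00046994]), 'effort': array([ 5.56104842e-04, -4.97325146e+01, -2.85261476e+01,  6.99422951e-02,
        2.56273389e-02, -8.34222215e-05]), 'eef_pos': array([ 146.59374576, -529.96743847,  404.18485688]), 'eef_rot': array([-3.14039516e+00, -1.11189569e-04,  2.69810299e-01]), 'wrist_force': array([0.46685577, 0.45144673, 0.19274086]), 'torque': array([ 0.00687389, -0.00919494, -0.02077777]), 'finger_gap': 93.17453700501225}
top [[489.28525397   0.         249.49545134]
 [  0.         489.28525397 196.15727572]
 [  0.           0.           1.        ]] [ 356.49456664   95.52356428 1694.75525846] [ 0.12994841 -0.01626619 -1.55218035] ['img', 'z_map', 'K', 'position', 'attitude']
side [[405.15455636   0.         241.20905364]
 [  0.         405.15455636 198.12448588]
 [  0.           0.           1.        ]] [ 203.87551007 1123.20062745  690.43393512] [ 1.06617808  0.01079012 -2.79035591] ['img', 'z_map', 'K', 'position', 'attitude']
```

View pics/top0.png

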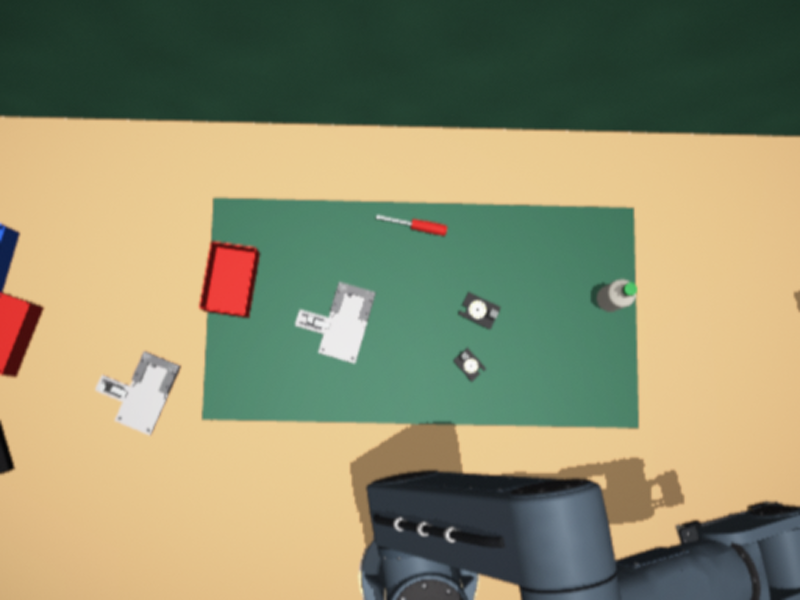

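View pics/side0.png

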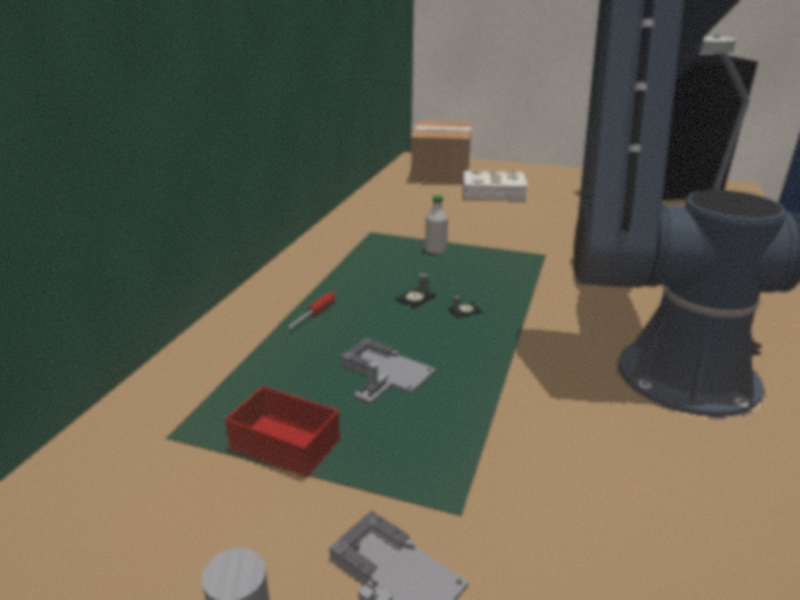

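```bash
cat > h.py <<'E'
import numpy as np, cv2, pickle
from scipy.spatial.transform import Rotation as R
def cam(c): return R.from_euler('xyz',c["attitude"]).as_matrix(), np.array(c["position"])
def ray(c,uv):
    A,p=cam(c); K=c["K"]; uv=np.atleast_2d(uv).astype(float)
    d=np.c_[(uv[:,0]-K[0,2])/K[0,0], -(uv[:,1]-K[1,2])/K[1,1], -np.ones(len(uv))]
    return p, d@A.T
def onz(c,uv,z):
    p,d=ray(c,uv); t=(z-p[2])/d[:,2]; return p+d*t[:,None]
def depth(c,uv):
    uv=np.atleast_2d(uv); p,d=ray(c,uv); z=np.array([c["z_map"][int(round(v)),int(round(u))] for u,v in uv]); return p+d*z[:,None]
def proj(c,P):
    A,p=cam(c); q=(np.atleast_2d(P)-p)@A; K=c["K"]
    return np.c_[K[0,2]+K[0,0]*q[:,0]/-q[:,2], K[1,2]-K[1,1]*q[:,1]/-q[:,2]]
def crop(c,u0,v0,u1,v1,name,s=8):
    im=np.ascontiguousarray(c["img"][v0:v1,u0:u1,::-1]); im=cv2.resize(im,None,fx=s,fy=s,interpolation=cv2.INTER_CUBIC)
    for u in range((u0+9)//10*10,u1,10):
        cv2.line(im,((u-u0)*s+s//2,0),((u-u0)*s+s//2,6),(0,255,255),1); cv2.putText(im,str(u),((u-u0)*s+6,16),0,.4,(0,255,255),1)
    for v in range((v0+9)//10*10,v1,10):
        cv2.line(im,(0,(v-v0)*s+s//2),(6,(v-v0)*s+s//2),(0,255,255),1); cv2.putText(im,str(v),(8,(v-v0)*s+8),0,.4,(0,255,255),1)
    cv2.imwrite(name,im)
E
python3 - <<'E'
from h import *
c=pickle.load(open("top0.pkl","rb")); s=pickle.load(open("side0.pkl","rb"))
crop(c,285,175,330,250,"pics/c1.png",8)
crop(c,180,172,250,242,"pics/c2.png",8)
crop(s,210,150,320,260,"pics/c3.png",7)
# depth check of mat
for uv in [(150,240),(260,240),(380,150)]: print(depth(c,uv), onz(c,uv,0))
for uv in [(300,180),(300,300),(200,270)]: print(depth(s,uv))
E
```

```text
[[419.29179414 412.05015853  -2.03030204]] [[419.21665362 411.67141615   0.        ]]
[[426.38881936  33.0699727    3.12314322]] [[426.51786028  32.95466896   0.        ]]
[[ 751.39399036 -385.96765044    8.81339862]] [[ 753.45835932 -388.48468505    0.        ]]
[[ 476.5303789  -249.48985916    3.15539186]]
[[330.98571571 386.24436043   2.25300125]]
[[594.52540963 387.11861452  23.76504232]]
```

View pics/c1.png

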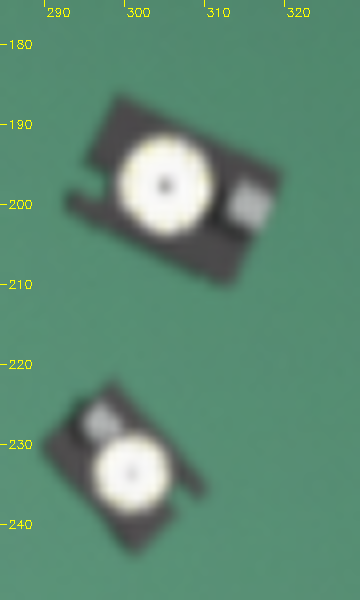

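View pics/c2.png

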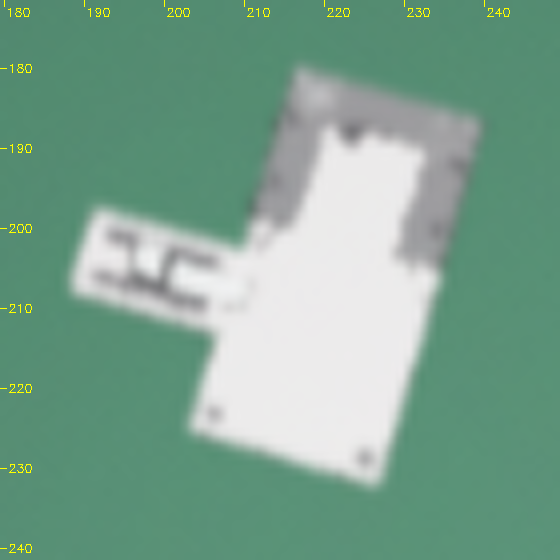

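View pics/c3.png

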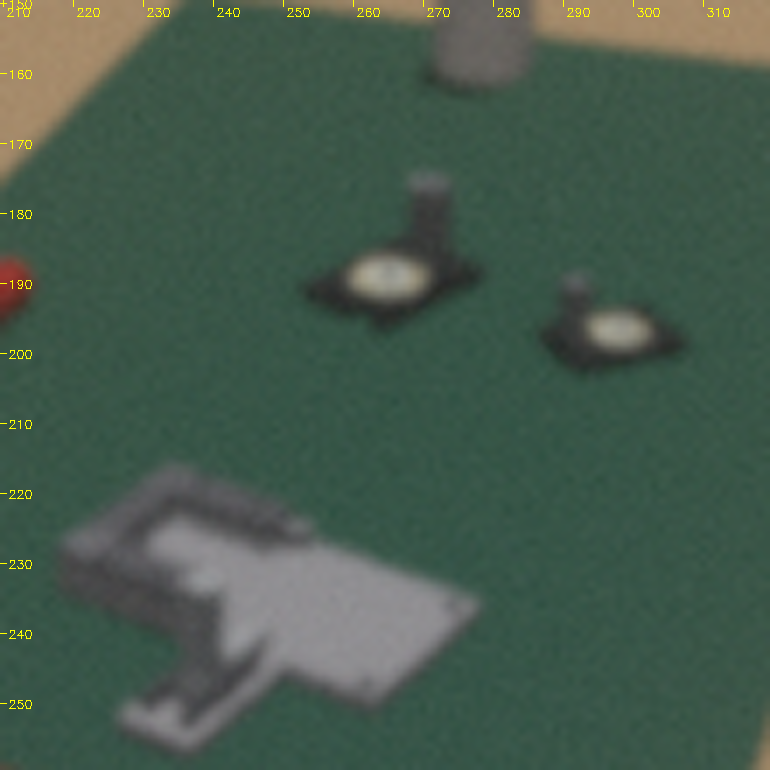

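```bash
cat > m.py <<'E'
from h import *
def up(c,u0,v0,u1,v1,s=8):
    return cv2.resize(np.ascontiguousarray(c["img"][v0:v1,u0:u1]),None,fx=s,fy=s,interpolation=cv2.INTER_CUBIC).astype(float)
def topix(pts,u0,v0,s=8): return (np.asarray(pts,float)+.5)/s-.5+[u0,v0]
def big(mask):
    cs,_=cv2.findContours(mask.astype(np.uint8),cv2.RETR_EXTERNAL,cv2.CHAIN_APPROX_NONE); return max(cs,key=cv2.contourArea)[:,0]
def rect(P):
    (cx,cy),(w,h),a=cv2.minAreaRect(P[:,:2].astype(np.float32)); return (cx,cy),(w,h),a
def carrier(c,box):
    u0,v0,u1,v1=box; im=up(c,*box); r,g,b=im[...,0],im[...,1],im[...,2]
    sat=g-r
    m=(sat<25)
    P=onz(c,topix(big(m),u0,v0),8); print("plate rect z8",rect(P))
    w=(im.min(2)>190); q=onz(c,topix(big(w),u0,v0),12); 
    (x,y),rr=cv2.minEnclosingCircle(q[:,:2].astype(np.float32)); print("LED",x,y,2*rr, q[:,:2].mean(0))
    l=(im.min(2)>125)&(im.max(2)<195)
    k=cv2.erode(l.astype(np.uint8),np.ones((9,9)))
    n,lab,st,ce=cv2.connectedComponentsWithStats(k)
    for i in range(1,n):
        if st[i,4]>300: print("post",st[i,4],topix(ce[i],u0,v0),onz(c,topix(ce[i],u0,v0),52))
def nest(c,box):
    u0,v0,u1,v1=box; im=up(c,*box); r,g=im[...,0],im[...,1]
    P=onz(c,topix(big(g-r<25),u0,v0),8)[:,:2]; return P
E
python3 - <<'E'
from m import *
c=pickle.load(open("top0.pkl","rb")); s=pickle.load(open("side0.pkl","rb"))
carrier(c,(286,180,326,214)); print("small"); carrier(c,(286,218,315,248))
im=c["img"]; print(im[200,316],im[200,313],im[192,312],im[215,300])
for uv in [(204,226),(228,232),(217,180.5),(239.5,187)]: print(onz(c,uv,8))
P=nest(c,(180,172,250,242)); np.save("nestP.npy",P)
print(len(P), cv2.approxPolyDP(P.astype(np.float32)[:,None],8,True)[:,0])
E
```

```text
plate rect z8 ((573.476318359375, -126.15054321289062), (80.88872528076172, 56.78801727294922), 65.08312225341797)
LED 575.3759765625 -121.74134826660156 38.3585319519043 [ 575.5068051  -121.49603344]
post 633 [315.84528041 200.25898499] [[ 562.31068967 -152.38641874   52.        ]]
small
plate rect z8 ((453.6043701171875, -104.35368347167969), (63.0443000793457, 44.364994049072266), 41.99144744873047)
LED 450.7743225097656 -107.24761199951172 29.26363182067871 [ 450.84201347 -107.28228069]
post 507 [297.58986686 227.80436391] [[467.69200351 -90.94709245  52.        ]]
[172 175 174] [ 99 101 100] [ 79 113  97] [ 86 143 116]
[[470.53124436 226.9571731    8.        ]]
[[451.50669445 143.85241086   8.        ]]
[[630.14517429 186.55118296   8.        ]]
[[608.88161753 107.61822196   8.        ]]
1357 [[631.25336 186.36346]
 [553.5041  208.93568]
 [567.5073  271.30066]
 [534.5753  282.28104]
 [513.2281  221.14517]
 [471.19843 225.90222]
 [451.6165  149.231  ]
 [607.3547  106.93246]]
```

```bash
python3 - <<'E'
from m import *
c=pickle.load(open("top0.pkl","rb"))
u0,v0,u1,v1=180,172,250,242
im=up(c,u0,v0,u1,v1); pix=topix(big(im[...,1]-im[...,0]<25),u0,v0)
P8=onz(c,pix,8)[:,:2]; P22=onz(c,pix,22)[:,:2]
def seg(P,a,b,tol=6):
    a,b=map(np.array,(a,b)); d=(b-a)/np.linalg.norm(b-a); n=np.array([-d[1],d[0]]); L=np.linalg.norm(b-a)
    q=P-a; k=(abs(q@n)<tol)&(q@d>8)&(q@d<L-8); Q=P[k]
    for _ in range(3):
        vx,vy,x,y=cv2.fitLine(Q.astype(np.float32),cv2.DIST_HUBER,0,.01,.01).ravel()
        r=(Q-[x,y])@[-vy,vx]
    print(k.sum(),"ang",np.degrees(np.arctan2(vy,vx)),"pt",x,y,"rms",r.std()); return vx,vy,x,y
print("right (-y) apron z8"); seg(P8,(451.5,146),(535,126))
print("right (-y) wall z22"); seg(P22,(540,127),(606,107))
print("right whole z8"); seg(P8,(451.5,146),(608,106.5))
print("end z8"); seg(P8,(471,227),(451.5,147))
print("left apron z8"); seg(P8,(471,226),(506,217))
print("left wall z22"); seg(P22,(560,205),(628,187))
print("rear z22"); seg(P22,(628,185),(605,108))
print("rear z8"); seg(P8,(630,185),(607,108))
E
```

```text
right (-y) apron z8
155 ang -15.044741 pt 493.30124 136.23663 rms 0.16775367113476675
right (-y) wall z22
117 ang -14.444251 pt 572.4479 115.16485 rms 0.18332391613188323
right whole z8
321 ang -14.545476 pt 529.5992 126.83362 rms 0.23383721395846616
end z8
148 ang 74.54656 pt 460.00558 184.29076 rms 0.17854528861542818
left apron z8
45 ang -14.124659 pt 488.45218 226.29991 rms 0.13680885890058583
left wall z22
119 ang -15.361351 pt 594.09814 197.36873 rms 0.3199648779080634
rear z22
143 ang 75.03056 pt 618.98505 146.81177 rms 0.23298973082561591
rear z8
142 ang 74.996376 pt 620.5277 144.78389 rms 0.23465857091087403
```

```bash
cat >> m.py <<'E'
NY=np.radians(-14.9); NO=np.array([540.15,167.96,0.])
def n2w(p): return NO+R.from_euler('z',NY).apply(p)
def w2n(p): return R.from_euler('z',-NY).apply(np.asarray(p)-NO)
E
python3 - <<'E'
from m import *
c=pickle.load(open("top0.pkl","rb")); s=pickle.load(open("side0.pkl","rb"))
pts={"post":[561.7,-151.5,52],"led":[575.6,-121.6,12]}
for k,p in {"tail+":[-81,42,8],"tail-":[-81,-42,8],"rear+":[81,42,22],"rear-":[81,-42,22],"tab0":[-19.5,80,60],"key":[56,12,17],"lipsR":[14,-22.5,22]}.items(): pts[k]=n2w(p)
for k,p in pts.items(): print(k,np.round(p,1),np.round(proj(c,p),1),np.round(proj(s,p),1))
for cc,n,b in((c,"t",(180,172,330,250)),(s,"s",(210,160,320,260))):
    d=dict(cc); d["img"]=cc["img"]; crop(cc,*b,f"pics/chk_{n}.png",5 if n=="t" else 7)
    im=cv2.imread(f"pics/chk_{n}.png"); sc=5 if n=="t" else 7
    for p in pts.values():
        u=(proj(cc,p)[0]-[b[0],b[1]]+.5)*sc; cv2.circle(im,tuple(int(x) for x in u),3,(0,0,255),1)
    cv2.imwrite(f"pics/chk_{n}.png",im)
E
```

```text
post [ 561.7 -151.5   52. ] [[315.6 200.4]] [[271.5 175.9]]
led [ 575.6 -121.6   12. ] [[305.3 197.7]] [[265.2 188.8]]
tail+ [472.7 229.4   8. ] [[203.3 225.4]] [[263.3 249.9]]
tail- [451.1 148.2   8. ] [[226.7 232.1]] [[278.4 236. ]]
rear+ [629.2 187.7  22. ] [[216.5 180.1]] [[217.9 228.1]]
rear- [607.6 106.5  22. ] [[239.8 186.8]] [[234.2 216.1]]
tab0 [541.9 250.3  60. ] [[196.5 203.6]] [[237.5 234. ]]
key [597.4 165.2  17. ] [[222.8 189.6]] [[230.5 227.6]]
lipsR [547.9 142.6  22. ] [[228.9 203.7]] [[248.3 225.3]]
```

View pics/chk_t.png

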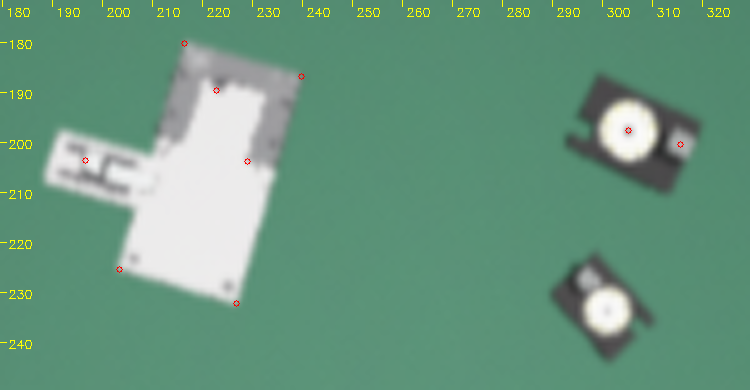

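View pics/chk_s.png

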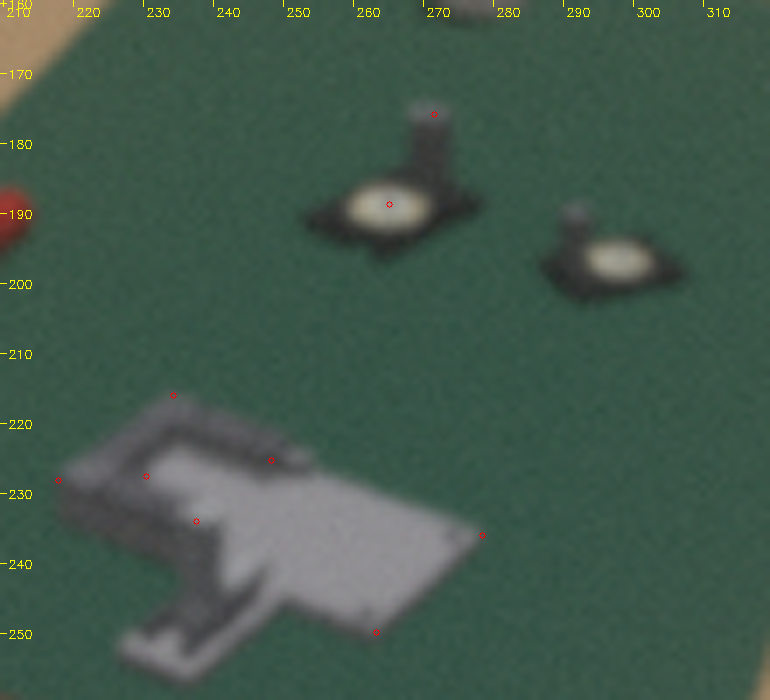

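Call:
send_rows:
  motion:
    - {"dx": 0.78,"dy": -0.4,"gripper": 50}
    - {"dx": 0.78,"dy": -0.4,"gripper": 50}
    - {"dx": 0.78,"dy": -0.4,"gripper": 50}
    - {"dx": 0.78,"dy": -0.4,"gripper": 50}
    - {"dx": 0.78,"dy": -0.4,"gripper": 50}
    - {"dx": 0.78,"dy": -0.4,"gripper": 50}
    - {"dx": 0.78,"dy": -0.4,"gripper": 50}
    - {"dx": 0.78,"dy": -0.4,"gripper": 50}

```text
validation failed for argument at $.mo...
```

Call:
send_rows:
  motion:
    - {"dx": 0.78,"dy": -0.4}
    - {"dx": 0.78,"dy": -0.4}
    - {"dx": 0.78,"dy": -0.4}
    - {"dx": 0.78,"dy": -0.4}
    - {"dx": 0.78,"dy": -0.4}
    - {"dx": 0.78,"dy": -0.4}
    - {"dx": 0.78,"dy": -0.4}
    - {"dx": 0.78,"dy": -0.4}

```text
validation failed for argument at $.mo...
```

Call:
send_rows:
  motion:
    - {"rz": -1}
    - {"rz": -1}
    - {"rz": -1}
    - {"rz": -1}
    - {"rz": -1}
    - {"rz": -1}
    - {"rz": -1}
    - {"rz": -1}

```text
validation failed for argument at $.mo...
```

Call:
send_rows:
  motion:
    - {"rz": -0.27}
    - {}
    - {}

```text
validation failed for argument at $.mo...
```

Call:
send_rows:
  motion:
    - {"dx": 0.78,"dy": -0.4,"dz": 0,"rx": 0,"ry": 0,"rz": 0,"gripper": 50}

```text
time_s: 0.18
eef_pos: [170.4, -508.3, 404.3]
eef_rot: [3.141, 0.001, 0.267]
wrist_force: [0.5, -0.6, 0.4]
finger_gap: 89.6
```

Call:
send_rows:
  motion:
    - {"dx": 0.78,"dy": -0.4,"dz": 0,"rx": 0,"ry": 0,"rz": 0,"gripper": 50}
    - {"dx": 0.78,"dy": -0.4,"dz": 0,"rx": 0,"ry": 0,"rz": 0,"gripper": 50}
    - {"dx": 0.78,"dy": -0.4,"dz": 0,"rx": 0,"ry": 0,"rz": 0,"gripper": 50}
    - {"dx": 0.78,"dy": -0.4,"dz": 0,"rx": 0,"ry": 0,"rz": 0,"gripper": 50}
    - {"dx": 0.78,"dy": -0.4,"dz": 0,"rx": 0,"ry": 0,"rz": 0,"gripper": 50}
    - {"dx": 0.78,"dy": -0.4,"dz": 0,"rx": 0,"ry": 0,"rz": 0,"gripper": 50}
    - {"dx": 0.78,"dy": -0.4,"dz": 0,"rx": 0,"ry": 0,"rz": 0,"gripper": 50}
    - {"dx": 0.78,"dy": -0.4,"dz": 0,"rx": 0,"ry": 0,"rz": 0,"gripper": 50}

```text
time_s: 0.85
eef_pos: [379.8, -315.0, 404.6]
eef_rot: [-3.141, 0.0, 0.27]
wrist_force: [-0.2, 0.7, 0.4]
finger_gap: 50.3
```

Call:
send_rows:
  motion:
    - {"dx": 0.78,"dy": -0.4,"dz": 0,"rx": 0,"ry": 0,"rz": 0,"gripper": 50}
    - {"dx": 0.78,"dy": -0.4,"dz": 0,"rx": 0,"ry": 0,"rz": 0,"gripper": 50}
    - {"dx": 0.78,"dy": -0.4,"dz": 0,"rx": 0,"ry": 0,"rz": 0,"gripper": 50}
    - {"dx": 0.78,"dy": -0.4,"dz": 0,"rx": 0,"ry": 0,"rz": 0,"gripper": 50}
    - {"dx": 0.78,"dy": -0.4,"dz": 0,"rx": 0,"ry": 0,"rz": 0,"gripper": 50}
    - {"dx": 0.78,"dy": -0.4,"dz": 0,"rx": 0,"ry": 0,"rz": 0,"gripper": 50}
    - {"dx": 0.78,"dy": -0.4,"dz": 0,"rx": 0,"ry": 0,"rz": 0,"gripper": 50}
    - {"dx": 0,"dy": 0,"dz": 0,"rx": 0,"ry": 0,"rz": 0,"gripper": 50}

```text
time_s: 1.52
eef_pos: [562.4, -146.8, 404.3]
eef_rot: [-3.141, -0.001, 0.273]
wrist_force: [0.7, -0.3, 0.4]
finger_gap: 49.9
```

Call:
send_rows:
  motion:
    - {"dx": 0,"dy": 0,"dz": 0,"rx": 0,"ry": 0,"rz": -1,"gripper": 50}
    - {"dx": 0,"dy": 0,"dz": 0,"rx": 0,"ry": 0,"rz": -1,"gripper": 50}
    - {"dx": 0,"dy": 0,"dz": 0,"rx": 0,"ry": 0,"rz": -1,"gripper": 50}
    - {"dx": 0,"dy": 0,"dz": 0,"rx": 0,"ry": 0,"rz": -1,"gripper": 50}
    - {"dx": 0,"dy": 0,"dz": 0,"rx": 0,"ry": 0,"rz": -1,"gripper": 50}
    - {"dx": 0,"dy": 0,"dz": 0,"rx": 0,"ry": 0,"rz": -1,"gripper": 50}
    - {"dx": 0,"dy": 0,"dz": 0,"rx": 0,"ry": 0,"rz": -1,"gripper": 50}
    - {"dx": 0,"dy": 0,"dz": 0,"rx": 0,"ry": 0,"rz": -1,"gripper": 50}

```text
time_s: 2.18
eef_pos: [559.2, -150.6, 404.4]
eef_rot: [-3.141, 0.0, 1.113]
wrist_force: [-1.3, -0.3, 0.5]
finger_gap: 50.1
```

Call:
send_rows:
  motion:
    - {"dx": 0,"dy": 0,"dz": 0.5,"rx": 0,"ry": 0,"rz": -0.3,"gripper": 50}
    - {"dx": 0,"dy": 0,"dz": 0.5,"rx": 0,"ry": 0,"rz": 0,"gripper": 50}
    - {"dx": 0,"dy": 0,"dz": 0.5,"rx": 0,"ry": 0,"rz": 0,"gripper": 50}
    - {"dx": 0,"dy": 0,"dz": 0,"rx": 0,"ry": 0,"rz": 0,"gripper": 50}
    - {"dx": 0,"dy": 0,"dz": 0,"rx": 0,"ry": 0,"rz": 0,"gripper": 50}

```text
time_s: 2.6
eef_pos: [559.3, -150.5, 344.3]
eef_rot: [-3.14, 0.0, 1.139]
wrist_force: [1.1, 0.2, -0.0]
finger_gap: 50.0
```

Call:
send_rows:
  motion:
    - {"dx": 0,"dy": 0.075,"dz": 0.5,"rx": 0,"ry": 0,"rz": 0,"gripper": 50}
    - {"dx": 0,"dy": 0,"dz": 0.5,"rx": 0,"ry": 0,"rz": 0,"gripper": 50}
    - {"dx": 0,"dy": 0,"dz": 0.5,"rx": 0,"ry": 0,"rz": 0,"gripper": 50}
    - {"dx": 0,"dy": 0,"dz": 0.5,"rx": 0,"ry": 0,"rz": 0,"gripper": 50}
    - {"dx": 0,"dy": 0,"dz": 0.5,"rx": 0,"ry": 0,"rz": 0,"gripper": 50}
    - {"dx": 0,"dy": 0,"dz": 0,"rx": 0,"ry": 0,"rz": 0,"gripper": 50}

```text
time_s: 3.1
eef_pos: [561.7, -151.5, 242.9]
eef_rot: [-3.138, 0.0, 1.139]
wrist_force: [-0.3, -0.4, -0.6]
finger_gap: 49.9
```

```bash
python3 - <<'E'
from m import *
from station import bot
s=bot.capture("side"); c=bot.capture("top"); pickle.dump(s,open("side1.pkl","wb"))
crop(s,225,110,325,210,"pics/g1.png",6); st=bot.sense(); print(st["eef_pos"],st["eef_rot"],st["wrist_force"])
E
```

```text
[ 562.62561019 -151.771147    245.91398481] [ 3.14094453e+00 -5.37073535e-05  1.13891190e+00] [ 0.1953449  -0.39965114  0.66213391]
```

View pics/g1.png

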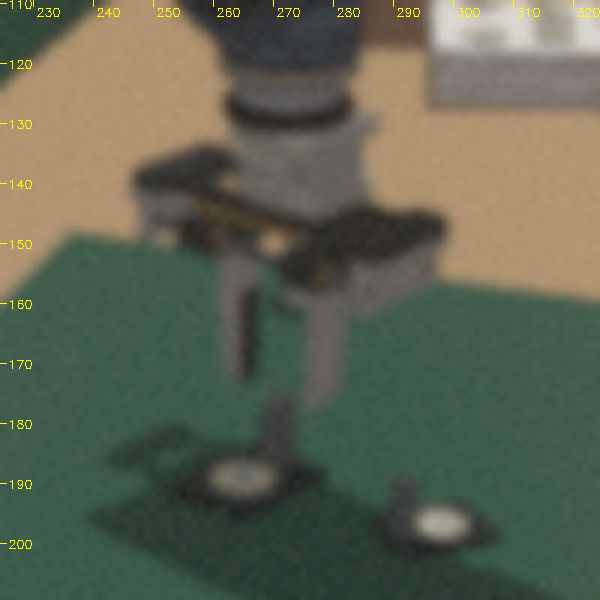

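Call:
send_rows:
  motion:
    - {"dx": 0,"dy": 0,"dz": 0.5,"rx": 0,"ry": 0,"rz": 0,"gripper": 50}
    - {"dx": 0,"dy": 0,"dz": 0.48,"rx": 0,"ry": 0,"rz": 0,"gripper": 50}
    - {"dx": 0,"dy": 0,"dz": 0,"rx": 0,"ry": 0,"rz": 0,"gripper": 50}
    - {"dx": 0,"dy": 0,"dz": 0,"rx": 0,"ry": 0,"rz": 0,"gripper": 50}

```text
time_s: 3.53
eef_pos: [562.6, -151.7, 206.9]
eef_rot: [3.141, -0.0, 1.139]
wrist_force: [0.2, -0.7, 0.5]
finger_gap: 50.3
```

Call:
send_rows:
  motion:
    - {"dx": 0,"dy": 0,"dz": 0,"rx": 0,"ry": 0,"rz": 0,"gripper": 8}
    - {"dx": 0,"dy": 0,"dz": 0,"rx": 0,"ry": 0,"rz": 0,"gripper": 8}
    - {"dx": 0,"dy": 0,"dz": 0,"rx": 0,"ry": 0,"rz": 0,"gripper": 8}
    - {"dx": 0,"dy": 0,"dz": 0,"rx": 0,"ry": 0,"rz": 0,"gripper": 8}
    - {"dx": 0,"dy": 0,"dz": 0,"rx": 0,"ry": 0,"rz": 0,"gripper": 8}
    - {"dx": 0,"dy": 0,"dz": 0,"rx": 0,"ry": 0,"rz": 0,"gripper": 8}
    - {"dx": 0,"dy": 0,"dz": 0,"rx": 0,"ry": 0,"rz": 0,"gripper": 8}
    - {"dx": 0,"dy": 0,"dz": 0,"rx": 0,"ry": 0,"rz": 0,"gripper": 8}
  grip_force: 30

```text
time_s: 4.2
eef_pos: [562.3, -151.5, 205.8]
eef_rot: [-3.142, -0.0, 1.139]
wrist_force: [-2.5, 0.8, 5.5]
finger_gap: 15.6
```

Call:
send_rows:
  motion:
    - {"dx": 0,"dy": 0,"dz": -0.25,"rx": 0,"ry": 0,"rz": 0,"gripper": 8}
    - {"dx": 0,"dy": 0,"dz": -0.5,"rx": 0,"ry": 0,"rz": 0,"gripper": 8}
    - {"dx": 0,"dy": 0,"dz": -0.6,"rx": 0,"ry": 0,"rz": 0,"gripper": 8}
    - {"dx": 0,"dy": 0,"dz": -0.6,"rx": 0,"ry": 0,"rz": 0,"gripper": 8}
    - {"dx": 0,"dy": 0,"dz": -0.5,"rx": 0,"ry": 0,"rz": 0,"gripper": 8}
    - {"dx": 0,"dy": 0,"dz": 0,"rx": 0,"ry": 0,"rz": 0,"gripper": 8}

```text
time_s: 4.7
eef_pos: [563.0, -151.8, 307.8]
eef_rot: [3.135, -0.001, 1.139]
wrist_force: [0.5, -0.4, -0.7]
finger_gap: 16.0
```

Call:
send_rows:
  motion:
    - {"dx": 0.26,"dy": -0.2,"dz": 0,"rx": 0,"ry": 0,"rz": 0,"gripper": 8}
    - {"dx": 0.5,"dy": -0.4,"dz": 0,"rx": 0,"ry": 0,"rz": 0,"gripper": 8}
    - {"dx": 0.6,"dy": -0.475,"dz": 0,"rx": 0,"ry": 0,"rz": 0,"gripper": 8}
    - {"dx": 0.6,"dy": -0.475,"dz": 0,"rx": 0,"ry": 0,"rz": 0,"gripper": 8}
    - {"dx": 0.6,"dy": -0.475,"dz": 0,"rx": 0,"ry": 0,"rz": 0,"gripper": 8}
    - {"dx": 0.6,"dy": -0.475,"dz": 0,"rx": 0,"ry": 0,"rz": 0,"gripper": 8}
    - {"dx": 0.6,"dy": -0.475,"dz": 0,"rx": 0,"ry": 0,"rz": 0,"gripper": 8}
    - {"dx": 0.6,"dy": -0.475,"dz": 0,"rx": 0,"ry": 0,"rz": 0,"gripper": 8}

```text
time_s: 5.37
eef_pos: [508.5, 66.4, 302.1]
eef_rot: [-3.139, 0.001, 1.139]
wrist_force: [-0.4, -0.2, -1.4]
finger_gap: 16.0
```

Call:
send_rows:
  motion:
    - {"dx": 0.6,"dy": -0.475,"dz": 0,"rx": 0,"ry": 0,"rz": 0,"gripper": 8}
    - {"dx": 0.6,"dy": -0.475,"dz": 0,"rx": 0,"ry": 0,"rz": 0,"gripper": 8}
    - {"dx": 0.6,"dy": -0.475,"dz": 0,"rx": 0,"ry": 0,"rz": 0,"gripper": 8}
    - {"dx": 0.4,"dy": -0.3,"dz": 0,"rx": 0,"ry": 0,"rz": 0,"gripper": 8}
    - {"dx": 0.2,"dy": -0.175,"dz": 0,"rx": 0,"ry": 0,"rz": 0,"gripper": 8}
    - {"dx": 0,"dy": 0,"dz": 0,"rx": 0,"ry": 0,"rz": 0,"gripper": 8}

```text
time_s: 5.87
eef_pos: [480.0, 185.1, 302.5]
eef_rot: [-3.14, 0.001, 1.141]
wrist_force: [-0.3, -1.0, -0.9]
finger_gap: 15.9
```

Call:
send_rows:
  motion:
    - {"dx": 0,"dy": 0,"dz": 0,"rx": 0,"ry": 0,"rz": 0.5,"gripper": 8}
    - {"dx": 0,"dy": 0,"dz": 0,"rx": 0,"ry": 0,"rz": 1,"gripper": 8}
    - {"dx": 0,"dy": 0,"dz": 0,"rx": 0,"ry": 0,"rz": 1,"gripper": 8}
    - {"dx": 0,"dy": 0,"dz": 0,"rx": 0,"ry": 0,"rz": 1,"gripper": 8}
    - {"dx": 0,"dy": 0,"dz": 0,"rx": 0,"ry": 0,"rz": 1,"gripper": 8}
    - {"dx": 0,"dy": 0,"dz": 0,"rx": 0,"ry": 0,"rz": 1,"gripper": 8}
    - {"dx": 0,"dy": 0,"dz": 0,"rx": 0,"ry": 0,"rz": 1,"gripper": 8}
    - {"dx": 0,"dy": 0,"dz": 0,"rx": 0,"ry": 0,"rz": 1,"gripper": 8}

```text
time_s: 6.53
eef_pos: [481.1, 182.4, 302.9]
eef_rot: [3.142, 0.001, 0.347]
wrist_force: [-0.5, 0.4, -1.5]
finger_gap: 16.1
```

Call:
send_rows:
  motion:
    - {"dx": 0,"dy": 0,"dz": 0,"rx": 0,"ry": 0,"rz": 1,"gripper": 8}
    - {"dx": 0,"dy": 0,"dz": 0,"rx": 0,"ry": 0,"rz": 1,"gripper": 8}
    - {"dx": 0,"dy": 0,"dz": 0,"rx": 0,"ry": 0,"rz": 1,"gripper": 8}
    - {"dx": 0,"dy": 0,"dz": 0,"rx": 0,"ry": 0,"rz": 1,"gripper": 8}
    - {"dx": 0,"dy": 0,"dz": 0,"rx": 0,"ry": 0,"rz": 1,"gripper": 8}
    - {"dx": 0,"dy": 0,"dz": 0,"rx": 0,"ry": 0,"rz": 0.86,"gripper": 8}
    - {"dx": 0,"dy": 0,"dz": 0,"rx": 0,"ry": 0,"rz": 0,"gripper": 8}
    - {"dx": 0,"dy": 0,"dz": 0,"rx": 0,"ry": 0,"rz": 0,"gripper": 8}

```text
time_s: 7.2
eef_pos: [481.1, 182.7, 303.1]
eef_rot: [3.141, 0.001, -0.258]
wrist_force: [0.5, -1.1, -0.8]
finger_gap: 15.5
```

```bash
cat > look.py <<'E'
import sys
from m import *
from station import bot
s=bot.capture("side"); c=bot.capture("top"); n=sys.argv[1]
pickle.dump((c,s),open(f"cs{n}.pkl","wb"))
crop(s,200,150,300,260,f"pics/s{n}.png",5); crop(c,175,150,265,250,f"pics/t{n}.png",6)
a=cv2.imread(f"pics/s{n}.png"); b=cv2.imread(f"pics/t{n}.png"); h=min(600,max(a.shape[0],b.shape[0])); 
f=lambda i: cv2.copyMakeBorder(i[:h],0,h-i[:h].shape[0],0,0,cv2.BORDER_CONSTANT)
o=np.hstack([f(a),f(b)]); 
if o.shape[1]>800: o=cv2.resize(o,(800,int(o.shape[0]*800/o.shape[1])),interpolation=cv2.INTER_AREA)
cv2.imwrite(f"pics/l{n}.png",o)
E
cat > st.py <<'E'
from m import *
from station import bot
E=[];Q=[]
st=bot.sense(); p=st["eef_pos"]; y=st["eef_rot"][2]
print("t",st["time_s"],"world",np.round(p,1),"rot",np.round(st["eef_rot"],4),"yawdeg-nest",np.degrees(y)-np.degrees(NY),"gap",st["finger_gap"],"F",np.round(st["wrist_force"],1),"j",np.round(st["joint_pos"],2))
print("tcp in nest",np.round(w2n(p),1))
E
python3 st.py; python3 look.py 1
```

```text
t 7.2 world [481.1 182.7 303.1] rot [ 3.1411e+00  7.0000e-04 -2.5810e-01] yawdeg-nest 0.10992665833377124 gap 15.477262841681695 F [ 0.5 -1.1 -0.8] j [ 0.27  0.42  1.83 -0.    0.89  2.1 ]
tcp in nest [-60.9  -0.9 303.1]
```

View pics/l1.png

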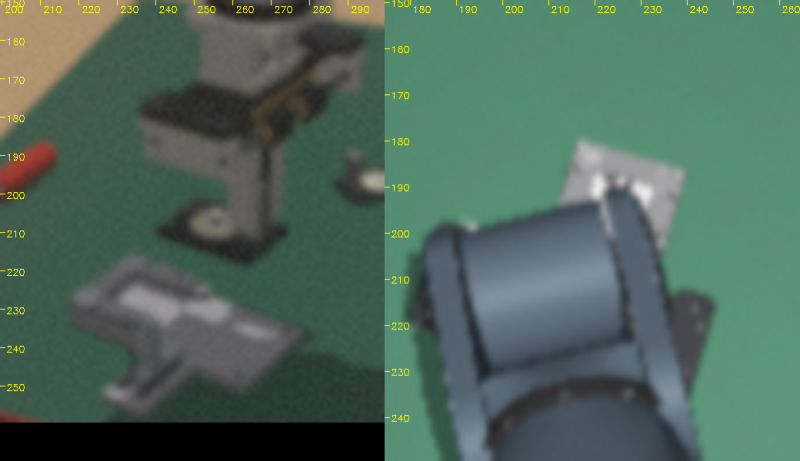

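Call:
send_rows:
  motion:
    - {"dx": 0,"dy": -0.02,"dz": 0.4,"rx": 0,"ry": 0,"rz": 0.02,"gripper": 8}
    - {"dx": 0,"dy": 0,"dz": 0.5,"rx": 0,"ry": 0,"rz": 0,"gripper": 8}
    - {"dx": 0,"dy": 0,"dz": 0.5,"rx": 0,"ry": 0,"rz": 0,"gripper": 8}
    - {"dx": 0,"dy": 0,"dz": 0.4,"rx": 0,"ry": 0,"rz": 0,"gripper": 8}
    - {"dx": 0,"dy": 0,"dz": 0.2,"rx": 0,"ry": 0,"rz": 0,"gripper": 8}
    - {"dx": 0,"dy": 0,"dz": 0,"rx": 0,"ry": 0,"rz": 0,"gripper": 8}
    - {"dx": 0,"dy": 0,"dz": 0,"rx": 0,"ry": 0,"rz": 0,"gripper": 8}

```text
time_s: 7.88
eef_pos: [481.4, 184.3, 223.8]
eef_rot: [3.141, 0.0, -0.261]
wrist_force: [-0.3, 0.0, -1.4]
finger_gap: 15.8
```

```bash
python3 st.py; python3 look.py 2; python3 - <<'E'
from m import *
c,s=pickle.load(open("cs2.pkl","rb"))
crop(s,200,175,290,255,"pics/s2b.png",8)
E
```

```text
t 7.8833 world [481.4 184.3 223.8] rot [ 3.1415e+00  1.0000e-04 -2.6140e-01] yawdeg-nest -0.07617881533628257 gap 15.756244550468372 F [-0.3  0.  -1.4] j [ 0.28  0.56  1.87 -0.    0.71  2.11]
tcp in nest [-60.9   0.7 223.8]
```

View pics/s2b.png

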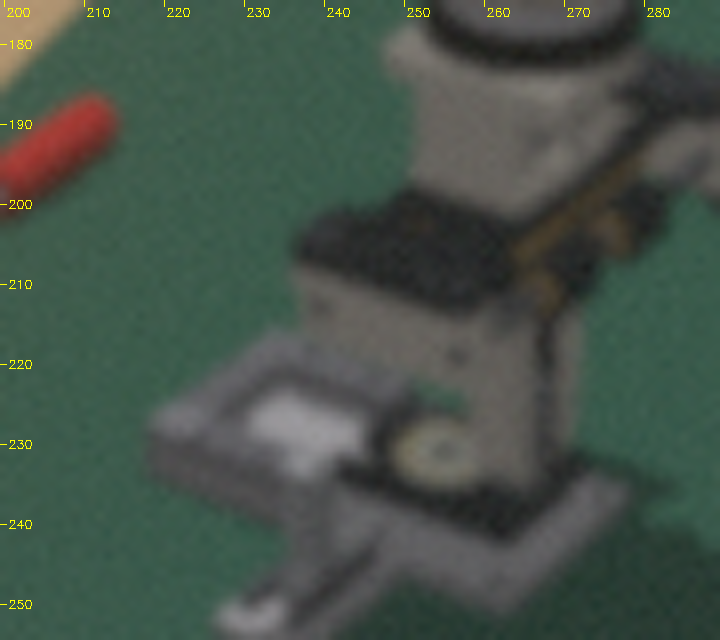

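Call:
send_rows:
  motion:
    - {"dx": 0,"dy": 0,"dz": 0.1,"rx": 0,"ry": 0,"rz": 0,"gripper": 8}
    - {"dx": 0,"dy": 0,"dz": 0.1,"rx": 0,"ry": 0,"rz": 0,"gripper": 8}
    - {"dx": 0,"dy": 0,"dz": 0,"rx": 0,"ry": 0,"rz": 0,"gripper": 8}
    - {"dx": 0,"dy": 0,"dz": 0,"rx": 0,"ry": 0,"rz": 0,"gripper": 8}

```text
time_s: 8.32
eef_pos: [481.2, 184.4, 215.4]
eef_rot: [3.141, 0.0, -0.262]
wrist_force: [0.8, 1.0, -1.3]
finger_gap: 16.1
```

Call:
send_rows:
  motion:
    - {"dx": 0,"dy": 0,"dz": 0.025,"rx": 0,"ry": 0,"rz": 0,"gripper": 8}
    - {"dx": 0,"dy": 0,"dz": 0,"rx": 0,"ry": 0,"rz": 0,"gripper": 8}
    - {"dx": 0,"dy": 0,"dz": 0,"rx": 0,"ry": 0,"rz": 0,"gripper": 8}

```text
time_s: 8.57
eef_pos: [481.3, 184.4, 214.6]
eef_rot: [-3.142, -0.0, -0.262]
wrist_force: [0.2, -0.4, -1.4]
finger_gap: 15.6
```

```bash
python3 st.py; python3 - <<'E'
from m import *
c,s=pickle.load(open("cs2.pkl","rb"))
for uv in [(254,231),(253.5,230.5)]: print(w2n(onz(s,uv,29)))
E
```

```text
t 8.5667 world [481.3 184.4 214.6] rot [-3.1415e+00 -1.0000e-04 -2.6210e-01] yawdeg-nest -0.11788633071910581 gap 15.638525769212233 F [ 0.2 -0.4 -1.4] j [0.28 0.57 1.87 0.   0.7  2.11]
tcp in nest [-61.1   0.7 214.6]
[[-23.47335456   2.84885152  29.        ]]
[[-20.78807152   1.45654661  29.        ]]
```

Call:
send_rows:
  motion:
    - {"dx": 0,"dy": 0,"dz": 0.02,"rx": 0,"ry": 0,"rz": 0,"gripper": 8}
    - {"dx": 0,"dy": 0,"dz": 0,"rx": 0,"ry": 0,"rz": 0,"gripper": 8}
    - {"dx": 0,"dy": 0,"dz": 0,"rx": 0,"ry": 0,"rz": 0,"gripper": 8}

```text
time_s: 8.82
eef_pos: [481.4, 184.4, 213.8]
eef_rot: [-3.141, -0.0, -0.262]
wrist_force: [0.1, -0.1, -0.7]
finger_gap: 15.8
```

Call:
send_rows:
  motion:
    - {"dx": 0,"dy": 0,"dz": 0.02,"rx": 0,"ry": 0,"rz": 0,"gripper": 8}
    - {"dx": 0,"dy": 0,"dz": 0,"rx": 0,"ry": 0,"rz": 0,"gripper": 8}
    - {"dx": 0,"dy": 0,"dz": 0,"rx": 0,"ry": 0,"rz": 0,"gripper": 8}

```text
time_s: 9.07
eef_pos: [481.3, 184.4, 213.8]
eef_rot: [-3.141, -0.0, -0.262]
wrist_force: [-3.4, -1.8, 12.8]
finger_gap: 15.9
```

Call:
send_rows:
  motion:
    - {"dx": 0,"dy": 0,"dz": -0.015,"rx": 0,"ry": 0,"rz": 0,"gripper": 8}
    - {"dx": 0.1,"dy": 0,"dz": 0,"rx": 0,"ry": 0,"rz": 0,"gripper": 8}
    - {"dx": 0.1,"dy": 0,"dz": 0,"rx": 0,"ry": 0,"rz": 0,"gripper": 8}
    - {"dx": 0.1,"dy": 0,"dz": 0,"rx": 0,"ry": 0,"rz": 0,"gripper": 8}
    - {"dx": 0,"dy": 0,"dz": 0,"rx": 0,"ry": 0,"rz": 0,"gripper": 8}

```text
time_s: 9.48
eef_pos: [493.4, 181.2, 213.8]
eef_rot: [-3.141, -0.0, -0.262]
wrist_force: [0.4, -0.6, 4.2]
finger_gap: 16.1
```

Call:
send_rows:
  motion:
    - {"dx": 0.1,"dy": 0,"dz": 0,"rx": 0,"ry": 0,"rz": 0,"gripper": 8}
    - {"dx": 0.1,"dy": 0,"dz": 0,"rx": 0,"ry": 0,"rz": 0,"gripper": 8}
    - {"dx": 0,"dy": 0,"dz": 0,"rx": 0,"ry": 0,"rz": 0,"gripper": 8}

```text
time_s: 9.73
eef_pos: [500.9, 179.2, 213.8]
eef_rot: [-3.141, -0.0, -0.262]
wrist_force: [-0.6, 0.1, 5.0]
finger_gap: 15.7
```

```bash
python3 st.py; python3 look.py 3; python3 - <<'E'
from m import *
c,s=pickle.load(open("cs3.pkl","rb"))
crop(s,200,175,290,255,"pics/s3b.png",8)
E
```

```text
t 9.7333 world [500.9 179.2 213.8] rot [-3.1414e+00 -2.0000e-04 -2.6230e-01] yawdeg-nest -0.12753232508454815 gap 15.742818745165515 F [-0.6  0.1  5. ] j [0.26 0.6  1.83 0.   0.72 2.09]
tcp in nest [-40.8   0.7 213.8]
```

View pics/s3b.png

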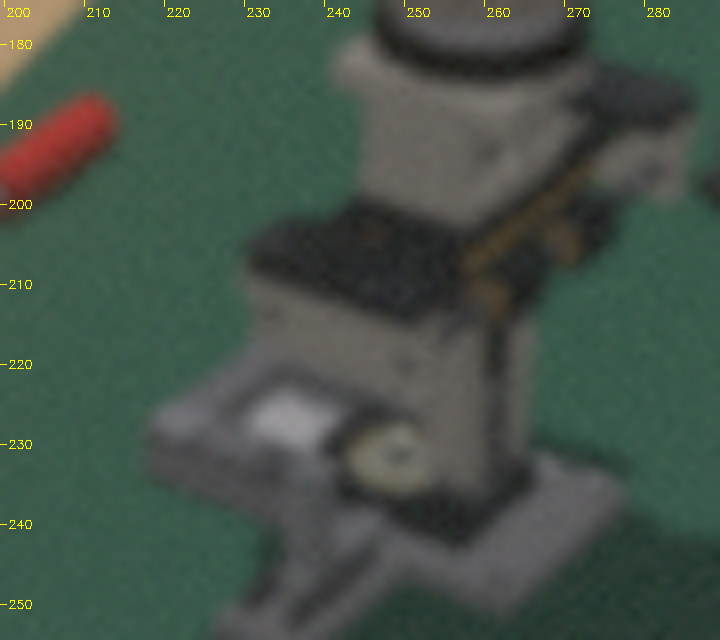

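Call:
send_rows:
  motion:
    - {"dx": 0.1,"dy": 0,"dz": 0,"rx": 0,"ry": 0,"rz": 0,"gripper": 8}
    - {"dx": 0.1,"dy": 0,"dz": 0,"rx": 0,"ry": 0,"rz": 0,"gripper": 8}
    - {"dx": 0.1,"dy": 0,"dz": 0,"rx": 0,"ry": 0,"rz": 0,"gripper": 8}
    - {"dx": 0.1,"dy": 0,"dz": 0,"rx": 0,"ry": 0,"rz": 0,"gripper": 8}
    - {"dx": 0.1,"dy": 0,"dz": 0,"rx": 0,"ry": 0,"rz": 0,"gripper": 8}
    - {"dx": 0,"dy": 0,"dz": 0,"rx": 0,"ry": 0,"rz": 0,"gripper": 8}

```text
time_s: 10.33
eef_pos: [520.2, 174.0, 213.8]
eef_rot: [-3.141, -0.0, -0.262]
wrist_force: [-1.5, -0.5, 5.9]
finger_gap: 16.1
```

Call:
send_rows:
  motion:
    - {"dx": 0.1,"dy": 0,"dz": 0,"rx": 0,"ry": 0,"rz": 0,"gripper": 8}
    - {"dx": 0.1,"dy": 0,"dz": 0,"rx": 0,"ry": 0,"rz": 0,"gripper": 8}
    - {"dx": 0,"dy": 0,"dz": 0,"rx": 0,"ry": 0,"rz": 0,"gripper": 8}

```text
time_s: 10.58
eef_pos: [527.9, 171.9, 213.8]
eef_rot: [-3.141, -0.0, -0.262]
wrist_force: [-1.5, 0.3, 5.4]
finger_gap: 15.7
```

```bash
python3 st.py
```

```text
t 10.5833 world [527.9 171.9 213.8] rot [-3.1414e+00 -2.0000e-04 -2.6220e-01] yawdeg-nest -0.12564978102418323 gap 15.740528178117923 F [-1.5  0.3  5.4] j [0.23 0.63 1.77 0.   0.75 2.06]
tcp in nest [-12.8   0.7 213.8]
```

Call:
send_rows:
  motion:
    - {"dx": 0.05,"dy": 0,"dz": 0,"rx": 0,"ry": 0,"rz": 0,"gripper": 8}
    - {"dx": 0.05,"dy": 0,"dz": 0,"rx": 0,"ry": 0,"rz": 0,"gripper": 8}
    - {"dx": 0,"dy": 0,"dz": 0,"rx": 0,"ry": 0,"rz": 0,"gripper": 8}

```text
time_s: 10.83
eef_pos: [531.4, 171.0, 213.8]
eef_rot: [3.142, 0.001, -0.262]
wrist_force: [-5.0, 0.9, 7.2]
finger_gap: 15.8
```

Call:
send_rows:
  motion:
    - {"dx": 0.05,"dy": 0,"dz": 0,"rx": 0,"ry": 0,"rz": 0,"gripper": 8}
    - {"dx": 0.05,"dy": 0,"dz": 0,"rx": 0,"ry": 0,"rz": 0,"gripper": 8}
    - {"dx": 0,"dy": 0,"dz": 0,"rx": 0,"ry": 0,"rz": 0,"gripper": 8}

```text
time_s: 11.08
eef_pos: [535.3, 170.0, 213.8]
eef_rot: [3.142, 0.001, -0.262]
wrist_force: [-3.9, 1.4, 6.9]
finger_gap: 15.6
```

Call:
send_rows:
  motion:
    - {"dx": 0.05,"dy": 0,"dz": 0,"rx": 0,"ry": 0,"rz": 0,"gripper": 8}
    - {"dx": 0.03,"dy": 0,"dz": 0,"rx": 0,"ry": 0,"rz": 0,"gripper": 8}
    - {"dx": 0,"dy": 0,"dz": 0,"rx": 0,"ry": 0,"rz": 0,"gripper": 8}

```text
time_s: 11.33
eef_pos: [538.2, 169.2, 213.8]
eef_rot: [3.141, 0.001, -0.262]
wrist_force: [-5.8, 1.0, 9.2]
finger_gap: 15.8
```

```bash
python3 st.py
```

```text
t 11.3333 world [538.2 169.2 213.8] rot [ 3.1415e+00  9.0000e-04 -2.6220e-01] yawdeg-nest -0.12113875739452062 gap 15.757926641746474 F [-5.8  1.   9.2] j [0.22 0.64 1.74 0.   0.76 2.05]
tcp in nest [ -2.2   0.7 213.8]
```

Call:
send_rows:
  motion:
    - {"dx": 0.03,"dy": 0,"dz": 0,"rx": 0,"ry": 0,"rz": 0,"gripper": 8}
    - {"dx": 0.03,"dy": 0,"dz": 0,"rx": 0,"ry": 0,"rz": 0,"gripper": 8}
    - {"dx": 0,"dy": 0,"dz": 0,"rx": 0,"ry": 0,"rz": 0,"gripper": 8}

```text
time_s: 11.58
eef_pos: [540.5, 168.6, 213.8]
eef_rot: [3.141, 0.001, -0.262]
wrist_force: [-5.9, 0.6, 7.8]
finger_gap: 15.7
```

Call:
send_rows:
  motion:
    - {"dx": 0.03,"dy": 0,"dz": 0,"rx": 0,"ry": 0,"rz": 0,"gripper": 8}
    - {"dx": 0,"dy": 0,"dz": 0,"rx": 0,"ry": 0,"rz": 0,"gripper": 8}

```text
time_s: 11.75
eef_pos: [541.3, 168.4, 213.8]
eef_rot: [3.141, 0.002, -0.262]
wrist_force: [-8.8, 2.0, 10.7]
finger_gap: 15.9
```

```bash
python3 st.py
```

```text
t 11.75 world [541.3 168.4 213.8] rot [ 3.1412e+00  2.2000e-03 -2.6210e-01] yawdeg-nest -0.11721894915903874 gap 15.850545816497132 F [-8.8  2.  10.7] j [0.22 0.64 1.74 0.   0.77 2.05]
tcp in nest [  1.    0.7 213.8]
```

Call:
send_rows:
  motion:
    - {"dx": 0.025,"dy": 0,"dz": -0.005,"rx": 0,"ry": 0,"rz": 0,"gripper": 8}
    - {"dx": 0,"dy": 0,"dz": 0,"rx": 0,"ry": 0,"rz": 0,"gripper": 8}

```text
time_s: 11.92
eef_pos: [541.7, 168.4, 213.9]
eef_rot: [3.141, 0.004, -0.262]
wrist_force: [-13.6, 4.6, 13.4]
finger_gap: 15.7
```

Call:
send_rows:
  motion:
    - {"dx": 0.025,"dy": 0,"dz": 0,"rx": 0,"ry": 0,"rz": 0,"gripper": 8}
    - {"dx": 0,"dy": 0,"dz": 0,"rx": 0,"ry": 0,"rz": 0,"gripper": 8}

```text
time_s: 12.08
eef_pos: [542.2, 168.3, 213.8]
eef_rot: [3.14, 0.006, -0.262]
wrist_force: [-18.3, 6.5, 16.2]
finger_gap: 15.9
```

```bash
python3 st.py
```

```text
t 12.0833 world [542.2 168.3 213.8] rot [ 3.1405  0.0058 -0.2621] yawdeg-nest -0.11843212240566992 gap 15.857698061533073 F [-18.3   6.5  16.2] j [0.22 0.64 1.73 0.   0.77 2.05]
tcp in nest [  1.9   0.9 213.8]
```

Call:
send_rows:
  motion:
    - {"dx": 0.03,"dy": 0,"dz": -0.01,"rx": 0,"ry": 0,"rz": 0,"gripper": 8}
    - {"dx": 0,"dy": 0,"dz": 0,"rx": 0,"ry": 0,"rz": 0,"gripper": 8}
    - {"dx": 0,"dy": 0,"dz": 0,"rx": 0,"ry": 0,"rz": 0,"gripper": 8}

```text
time_s: 12.33
eef_pos: [542.7, 168.3, 213.9]
eef_rot: [3.14, 0.008, -0.262]
wrist_force: [-21.4, 9.9, 19.0]
finger_gap: 15.8
```

```bash
python3 st.py; python3 look.py 4; python3 - <<'E'
from m import *
c,s=pickle.load(open("cs4.pkl","rb"))
crop(s,200,175,290,255,"pics/s4b.png",8)
E
```

```text
t 12.3333 world [542.7 168.3 213.9] rot [ 3.14    0.0079 -0.262 ] yawdeg-nest -0.11267449461029067 gap 15.831566273987058 F [-21.4   9.9  19. ] j [0.22 0.64 1.73 0.   0.78 2.05]
tcp in nest [  2.4   1.  213.9]
```

View pics/s4b.png

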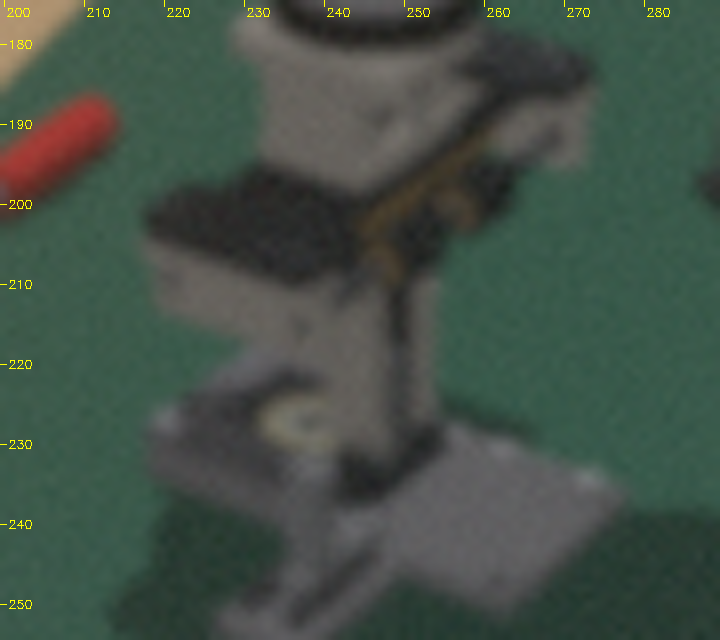

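Call:
send_rows:
  motion:
    - {"dx": 0,"dy": 0,"dz": 0,"rx": 0,"ry": 0,"rz": 0,"gripper": 45}
    - {"dx": 0,"dy": 0,"dz": 0,"rx": 0,"ry": 0,"rz": 0,"gripper": 45}
    - {"dx": 0,"dy": 0,"dz": 0,"rx": 0,"ry": 0,"rz": 0,"gripper": 45}
    - {"dx": 0,"dy": 0,"dz": 0,"rx": 0,"ry": 0,"rz": 0,"gripper": 45}
    - {"dx": -0.05,"dy": 0,"dz": -0.1,"rx": 0,"ry": 0,"rz": 0,"gripper": 45}
    - {"dx": 0,"dy": 0,"dz": -0.4,"rx": 0,"ry": 0,"rz": 0,"gripper": 45}
    - {"dx": 0,"dy": 0,"dz": -0.8,"rx": 0,"ry": 0,"rz": 0,"gripper": 45}
    - {"dx": 0,"dy": 0,"dz": -0.8,"rx": 0,"ry": 0,"rz": 0,"gripper": 45}

```text
time_s: 13.1
eef_pos: [542.7, 167.6, 298.6]
eef_rot: [3.141, 0.002, -0.262]
wrist_force: [-0.0, 0.0, 0.5]
finger_gap: 45.1
```

Call:
send_rows:
  motion:
    - {"dx": 0,"dy": 0.4,"dz": -0.4,"rx": 0,"ry": 0,"rz": 0,"gripper": 45}
    - {"dx": 0,"dy": 0.8,"dz": 0,"rx": 0,"ry": 0,"rz": 0,"gripper": 45}
    - {"dx": 0,"dy": 0.8,"dz": 0,"rx": 0,"ry": 0,"rz": 0,"gripper": 45}
    - {"dx": 0,"dy": 0.8,"dz": 0,"rx": 0,"ry": 0,"rz": 0,"gripper": 45}
    - {"dx": 0,"dy": 0.8,"dz": 0,"rx": 0,"ry": 0,"rz": 0,"gripper": 45}
    - {"dx": 0,"dy": 0.8,"dz": 0,"rx": 0,"ry": 0,"rz": 0,"gripper": 45}
    - {"dx": 0,"dy": 0.6,"dz": 0,"rx": 0,"ry": 0,"rz": 0,"gripper": 45}
    - {"dx": 0,"dy": 0,"dz": 0,"rx": 0,"ry": 0,"rz": 0,"gripper": 45}

```text
time_s: 13.77
eef_pos: [490.3, -28.4, 314.4]
eef_rot: [3.141, -0.0, -0.265]
wrist_force: [-0.6, 0.6, 0.3]
finger_gap: 45.1
```

```bash
python3 st.py; python3 look.py 5; python3 - <<'E'
from m import *
c,s=pickle.load(open("cs5.pkl","rb"))
crop(c,180,172,250,242,"pics/t5b.png",8);crop(s,205,195,285,260,"pics/s5b.png",8)
E
```

```text
t 13.7667 world [490.3 -28.4 314.4] rot [ 3.141e+00 -1.000e-04 -2.652e-01] yawdeg-nest -0.2953856689199128 gap 45.10800244288125 F [-0.6  0.6  0.3] j [-0.15  0.37  1.89 -0.    0.89  1.68]
tcp in nest [   2.3 -202.6  314.4]
```

View pics/t5b.png

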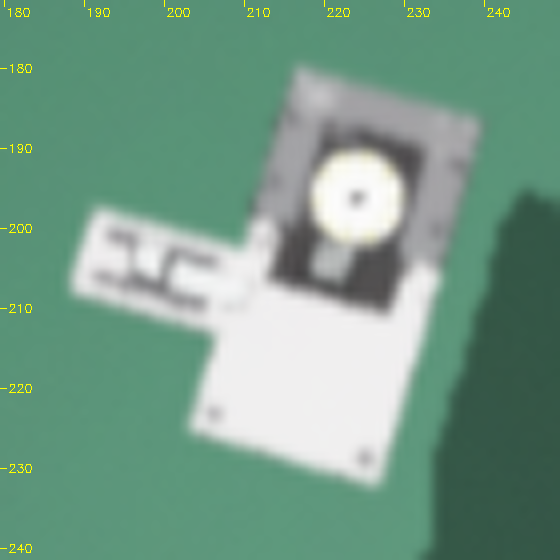

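View pics/s5b.png

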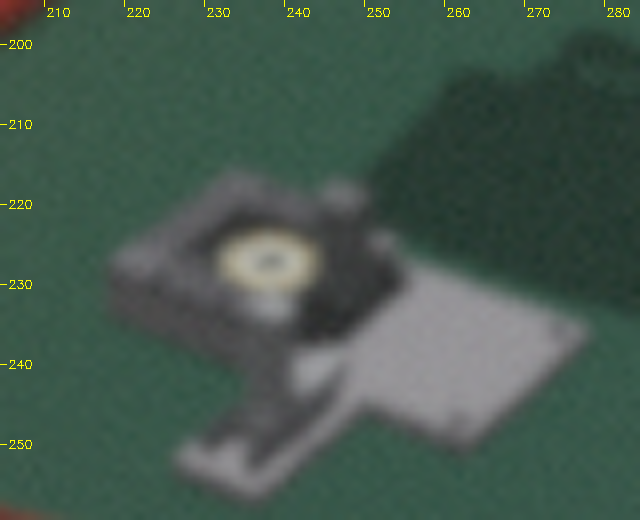

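```bash
python3 - <<'E'
from m import *
c,s=pickle.load(open("cs5.pkl","rb"))
b=(214,185,236,208); im=up(c,*b); w=(im.min(2)>205)
# isolate led: threshold and opening
k=cv2.morphologyEx(w.astype(np.uint8),cv2.MORPH_OPEN,cv2.getStructuringElement(cv2.MORPH_ELLIPSE,(41,41)))
q=w2n(onz(c,topix(big(k),214,185),20)); (x,y),r=cv2.minEnclosingCircle(q[:,:2].astype(np.float32)); print("LED",x,y,2*r,q.mean(0))
for uv in [(220,204)]: print("post z60",w2n(onz(c,uv,60)))
for uv in [(213.5,206.5),(228,210.5),(221,208.5)]: print("tail z16",w2n(onz(c,uv,16)))
for uv in [(237.5,232.5),(237.5,234)]: print("tab side z60",w2n(onz(s,uv,60)))
for t in (0,4,8): print(t,[np.round(proj(cc,n2w([-19.5,80-t,60])),1).tolist() for cc in (c,s)],[np.round(proj(cc,n2w([-19.5,40-t,18])),1).tolist() for cc in (c,s)])
crop(c,183,190,218,220,"pics/t5c.png",20);crop(s,222,225,252,257,"pics/s5c.png",18)
E
```

```text
Traceback (most recent call last):
  File "m.py", line 6, in big
    cs,_=cv2.findContours(mask.astype(np.uint8),cv2.RETR_EXTERNAL,cv2.CHAIN_APPROX_NONE); return max(cs,key=cv2.contourArea)[:,0]
                                                                                                 ~~~^^^^^^^^^^^^^^^^^^^^^^^^
ValueError: max() iterable argument is empty
```

```bash
cat > led.py <<'E'
from m import *
def led(c,verbose=True):
    b=(214,185,236,208); im=up(c,*b); w=(im.min(2)>205)
    k=cv2.morphologyEx(w.astype(np.uint8),cv2.MORPH_CLOSE,cv2.getStructuringElement(cv2.MORPH_ELLIPSE,(31,31)))
    k=cv2.morphologyEx(k,cv2.MORPH_OPEN,cv2.getStructuringElement(cv2.MORPH_ELLIPSE,(41,41)))
    q=w2n(onz(c,topix(big(k),214,185),20)); (x,y),r=cv2.minEnclosingCircle(q[:,:2].astype(np.float32)); print("LED",x,y,2*r,q.mean(0))
E
python3 - <<'E'
from led import *
c,s=pickle.load(open("cs5.pkl","rb"))
led(c)
for uv in [(220,204)]: print("post z60",w2n(onz(c,uv,60)))
for uv in [(213.5,206.5),(228,210.5),(221,208.5)]: print("tail z16",w2n(onz(c,uv,16)))
for t in (0,4,8): print(t,[np.round(proj(cc,n2w([-19.5,80-t,60])),1).tolist() for cc in (c,s)],[np.round(proj(cc,n2w([-19.5,40-t,18])),1).tolist() for cc in (c,s)])
crop(c,183,190,218,220,"pics/t5c.png",20);crop(s,222,225,252,257,"pics/s5c.png",18)
E
```

```text
LED 34.35087203979492 0.5089380741119385 37.53533935546875 [34.41301524  0.51585709 20.        ]
post z60 [[ 0.87231701  3.89773481 60.        ]]
tail z16 [[-9.34585478 26.21831823 16.        ]]
tail z16 [[ -8.82223053 -25.67024663  16.        ]]
tail z16 [[-8.84576788 -0.56066286 16.        ]]
0 [[[196.5, 203.6]], [[237.5, 234.0]]] [[[208.8, 208.2]], [[245.8, 239.6]]]
4 [[[197.7, 203.9]], [[238.4, 233.3]]] [[[209.9, 208.5]], [[246.5, 239.0]]]
8 [[[198.8, 204.2]], [[239.2, 232.7]]] [[[211.0, 208.8]], [[247.3, 238.3]]]
```

View pics/t5c.png

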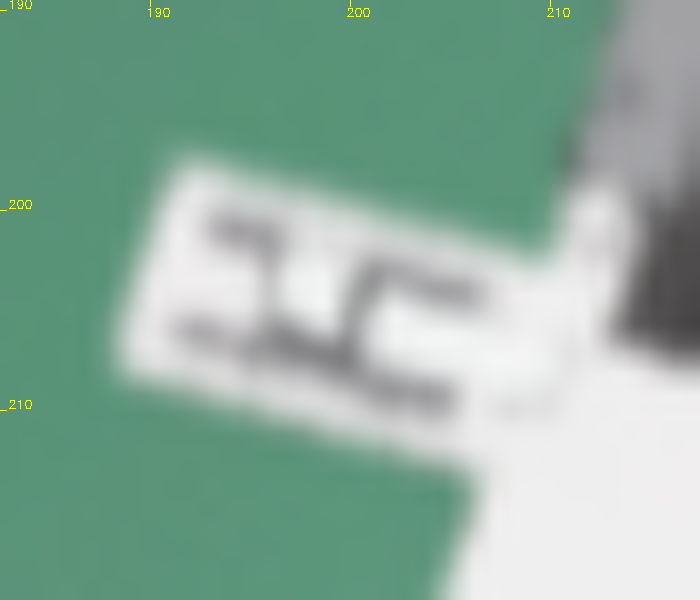

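View pics/s5c.png

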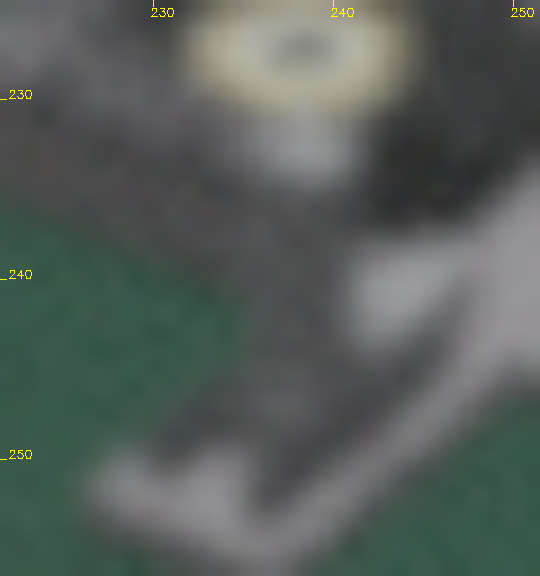

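Call:
send_rows:
  motion:
    - {"dx": 0,"dy": -0.4,"dz": 0,"rx": 0,"ry": 0,"rz": -0.05,"gripper": 45}
    - {"dx": -0.1,"dy": -0.8,"dz": 0,"rx": 0,"ry": 0,"rz": 0,"gripper": 45}
    - {"dx": -0.1,"dy": -0.8,"dz": 0,"rx": 0,"ry": 0,"rz": 0,"gripper": 45}
    - {"dx": -0.1,"dy": -0.8,"dz": 0,"rx": 0,"ry": 0,"rz": 0,"gripper": 45}
    - {"dx": -0.1,"dy": -0.8,"dz": 0,"rx": 0,"ry": 0,"rz": 0,"gripper": 45}
    - {"dx": -0.1,"dy": -0.8,"dz": 0,"rx": 0,"ry": 0,"rz": 0,"gripper": 45}
    - {"dx": -0.05,"dy": -0.8,"dz": 0,"rx": 0,"ry": 0,"rz": 0,"gripper": 45}
    - {"dx": 0,"dy": -0.8,"dz": 0,"rx": 0,"ry": 0,"rz": 0,"gripper": 45}

```text
time_s: 14.53
eef_pos: [530.5, 215.3, 314.3]
eef_rot: [-3.141, 0.0, -0.255]
wrist_force: [0.6, -0.9, 0.2]
finger_gap: 45.0
```

Call:
send_rows:
  motion:
    - {"dx": 0,"dy": -0.6,"dz": 0,"rx": 0,"ry": 0,"rz": 0,"gripper": 45}
    - {"dx": 0,"dy": -0.37,"dz": 0,"rx": 0,"ry": 0,"rz": 0,"gripper": 45}
    - {"dx": 0,"dy": 0,"dz": 0.4,"rx": 0,"ry": 0,"rz": 0,"gripper": 45}
    - {"dx": 0,"dy": 0,"dz": 0.4,"rx": 0,"ry": 0,"rz": 0,"gripper": 45}
    - {"dx": 0,"dy": 0,"dz": 0,"rx": 0,"ry": 0,"rz": 0,"gripper": 45}
    - {"dx": 0,"dy": 0,"dz": 0,"rx": 0,"ry": 0,"rz": 0,"gripper": 45}

```text
time_s: 15.03
eef_pos: [540.5, 250.7, 281.8]
eef_rot: [3.141, 0.001, -0.256]
wrist_force: [0.4, 0.3, -0.2]
finger_gap: 44.9
```

```bash
python3 st.py; python3 look.py 6; python3 - <<'E'
from m import *
c,s=pickle.load(open("cs6.pkl","rb"))
crop(s,200,185,290,265,"pics/s6b.png",8)
E
```

```text
t 15.0333 world [540.5 250.7 281.8] rot [ 3.1408e+00  1.2000e-03 -2.5590e-01] yawdeg-nest 0.2357160371918976 gap 44.93842595506615 F [ 0.4  0.3 -0.2] j [0.36 0.58 1.63 0.   0.93 2.18]
tcp in nest [-20.9  80.  281.8]
```

View pics/s6b.png

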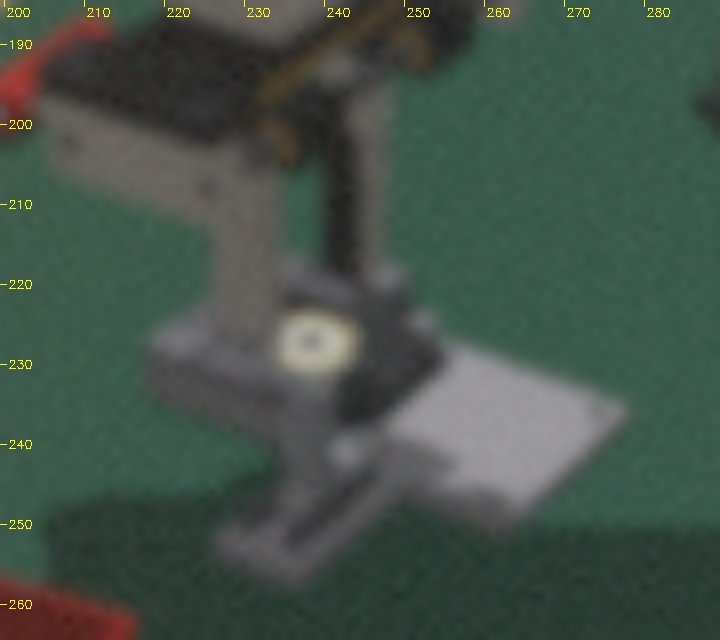

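Call:
send_rows:
  motion:
    - {"dx": 0.03,"dy": 0.08,"dz": 0.3,"rx": 0,"ry": 0,"rz": 0.04,"gripper": 45}
    - {"dx": 0,"dy": 0,"dz": 0.4,"rx": 0,"ry": 0,"rz": 0,"gripper": 45}
    - {"dx": 0,"dy": 0,"dz": 0.3,"rx": 0,"ry": 0,"rz": 0,"gripper": 45}
    - {"dx": 0,"dy": 0,"dz": 0,"rx": 0,"ry": 0,"rz": 0,"gripper": 45}
    - {"dx": 0,"dy": 0,"dz": 0,"rx": 0,"ry": 0,"rz": 0,"gripper": 45}

```text
time_s: 15.55
eef_pos: [541.2, 246.3, 241.7]
eef_rot: [3.141, 0.001, -0.261]
wrist_force: [0.5, -0.1, 0.4]
finger_gap: 45.2
```

Call:
send_rows:
  motion:
    - {"dx": 0,"dy": 0,"dz": 0.25,"rx": 0,"ry": 0,"rz": 0,"gripper": 45}
    - {"dx": 0,"dy": 0,"dz": 0.25,"rx": 0,"ry": 0,"rz": 0,"gripper": 45}
    - {"dx": 0,"dy": 0,"dz": 0.2,"rx": 0,"ry": 0,"rz": 0,"gripper": 45}
    - {"dx": 0,"dy": 0,"dz": 0,"rx": 0,"ry": 0,"rz": 0,"gripper": 45}
    - {"dx": 0,"dy": 0,"dz": 0,"rx": 0,"ry": 0,"rz": 0,"gripper": 45}

```text
time_s: 15.97
eef_pos: [541.1, 246.4, 213.5]
eef_rot: [3.141, 0.001, -0.261]
wrist_force: [-0.6, 0.1, 0.5]
finger_gap: 44.9
```

```bash
python3 st.py; python3 look.py 7; python3 - <<'E'
from m import *
c,s=pickle.load(open("cs7.pkl","rb"))
crop(s,200,185,290,265,"pics/s7b.png",8)
E
```

```text
t 15.9667 world [541.1 246.4 213.5] rot [ 3.1409e+00  9.0000e-04 -2.6120e-01] yawdeg-nest -0.06319826675945173 gap 44.9467365116178 F [-0.6  0.1  0.5] j [0.35 0.68 1.66 0.   0.81 2.18]
tcp in nest [-19.2  76.1 213.5]
```

View pics/s7b.png

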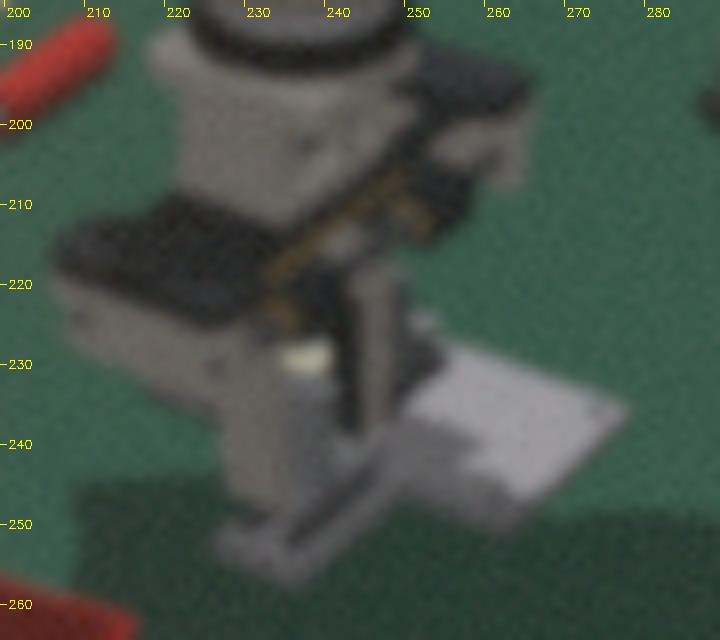

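Tab is between the fingers (around px 238,240). Close and push across.

Call:
send_rows:
  motion:
    - {"dx": 0,"dy": 0,"dz": 0,"rx": 0,"ry": 0,"rz": 0,"gripper": 5}
    - {"dx": 0,"dy": 0,"dz": 0,"rx": 0,"ry": 0,"rz": 0,"gripper": 5}
    - {"dx": 0,"dy": 0,"dz": 0,"rx": 0,"ry": 0,"rz": 0,"gripper": 5}
    - {"dx": 0,"dy": 0,"dz": 0,"rx": 0,"ry": 0,"rz": 0,"gripper": 5}
    - {"dx": 0,"dy": 0,"dz": 0,"rx": 0,"ry": 0,"rz": 0,"gripper": 5}
    - {"dx": 0,"dy": 0,"dz": 0,"rx": 0,"ry": 0,"rz": 0,"gripper": 5}
    - {"dx": 0,"dy": 0,"dz": 0,"rx": 0,"ry": 0,"rz": 0,"gripper": 5}
  grip_force: 15

```text
time_s: 16.65
eef_pos: [541.2, 246.4, 214.2]
eef_rot: [3.141, -0.0, -0.261]
wrist_force: [-0.0, -0.5, 1.3]
finger_gap: 12.0
```

Call:
send_rows:
  motion:
    - {"dx": 0,"dy": 0.1,"dz": 0,"rx": 0,"ry": 0,"rz": 0,"gripper": 5}
    - {"dx": 0,"dy": 0.1,"dz": 0,"rx": 0,"ry": 0,"rz": 0,"gripper": 5}
    - {"dx": 0,"dy": 0.1,"dz": 0,"rx": 0,"ry": 0,"rz": 0,"gripper": 5}
    - {"dx": 0,"dy": 0,"dz": 0,"rx": 0,"ry": 0,"rz": 0,"gripper": 5}

```text
time_s: 16.98
eef_pos: [538.0, 234.1, 214.2]
eef_rot: [3.141, 0.0, -0.262]
wrist_force: [-0.3, -1.4, 1.8]
finger_gap: 11.9
```

```bash
python3 st.py
```

```text
t 16.9833 world [538.  234.1 214.2] rot [ 3.1413e+00  2.0000e-04 -2.6160e-01] yawdeg-nest -0.0859619336466011 gap 11.924145049696211 F [-0.3 -1.4  1.8] j [ 0.33  0.67  1.68 -0.    0.79  2.16]
tcp in nest [-19.1  63.3 214.2]
```

Call:
send_rows:
  motion:
    - {"dx": 0,"dy": 0.1,"dz": 0,"rx": 0,"ry": 0,"rz": 0,"gripper": 5}
    - {"dx": 0,"dy": 0.1,"dz": 0,"rx": 0,"ry": 0,"rz": 0,"gripper": 5}
    - {"dx": 0,"dy": 0.1,"dz": 0,"rx": 0,"ry": 0,"rz": 0,"gripper": 5}
    - {"dx": 0,"dy": 0.08,"dz": 0,"rx": 0,"ry": 0,"rz": 0,"gripper": 5}
    - {"dx": 0,"dy": 0,"dz": 0,"rx": 0,"ry": 0,"rz": 0,"gripper": 5}
    - {"dx": 0,"dy": 0,"dz": 0,"rx": 0,"ry": 0,"rz": 0,"gripper": 5}

```text
time_s: 17.48
eef_pos: [534.2, 219.8, 214.2]
eef_rot: [3.141, 0.0, -0.261]
wrist_force: [-0.7, -1.5, 4.0]
finger_gap: 11.7
```

Call:
send_rows:
  motion:
    - {"dx": 0,"dy": 0.05,"dz": 0,"rx": 0,"ry": 0,"rz": 0,"gripper": 5}
    - {"dx": 0,"dy": 0,"dz": 0,"rx": 0,"ry": 0,"rz": 0,"gripper": 5}

```text
time_s: 17.65
eef_pos: [533.7, 218.1, 214.2]
eef_rot: [-3.142, 0.0, -0.261]
wrist_force: [-1.2, -0.2, 4.2]
finger_gap: 12.2
```

Call:
send_rows:
  motion:
    - {"dx": 0,"dy": 0.03,"dz": 0,"rx": 0,"ry": 0,"rz": 0,"gripper": 5}
    - {"dx": 0,"dy": 0,"dz": 0,"rx": 0,"ry": 0,"rz": 0,"gripper": 5}

```text
time_s: 17.82
eef_pos: [533.4, 217.1, 214.2]
eef_rot: [-3.141, -0.0, -0.261]
wrist_force: [-1.9, -0.1, 4.2]
finger_gap: 12.0
```

```bash
python3 st.py
```

```text
t 17.8167 world [533.4 217.1 214.2] rot [-3.1415e+00 -1.0000e-04 -2.6100e-01] yawdeg-nest -0.05694867394769432 gap 12.044698793420558 F [-1.9 -0.1  4.2] j [0.31 0.65 1.71 0.   0.78 2.14]
tcp in nest [-19.2  45.7 214.2]
```

Still moving; keep pushing gently until the stop resists.

Call:
send_rows:
  motion:
    - {"dx": 0,"dy": 0.03,"dz": 0,"rx": 0,"ry": 0,"rz": 0,"gripper": 5}
    - {"dx": 0,"dy": 0,"dz": 0,"rx": 0,"ry": 0,"rz": 0,"gripper": 5}

```text
time_s: 17.98
eef_pos: [533.1, 215.9, 214.2]
eef_rot: [-3.141, -0.0, -0.261]
wrist_force: [-1.1, 1.5, 4.3]
finger_gap: 11.9
```

Call:
send_rows:
  motion:
    - {"dx": 0,"dy": 0.03,"dz": 0,"rx": 0,"ry": 0,"rz": 0,"gripper": 5}
    - {"dx": 0,"dy": 0,"dz": 0,"rx": 0,"ry": 0,"rz": 0,"gripper": 5}

```text
time_s: 18.15
eef_pos: [532.9, 215.3, 214.3]
eef_rot: [-3.14, -0.001, -0.261]
wrist_force: [-0.1, 7.9, 4.0]
finger_gap: 12.0
```

```bash
python3 st.py
```

```text
t 18.15 world [532.9 215.3 214.3] rot [-3.1399e+00 -6.0000e-04 -2.6150e-01] yawdeg-nest -0.08180753095827775 gap 11.97075653628334 F [-0.1  7.9  4. ] j [0.3  0.65 1.72 0.   0.77 2.13]
tcp in nest [-19.2  43.8 214.3]
```

Call:
send_rows:
  motion:
    - {"dx": 0,"dy": 0.02,"dz": 0,"rx": 0,"ry": 0,"rz": 0,"gripper": 5}
    - {"dx": 0,"dy": 0,"dz": 0,"rx": 0,"ry": 0,"rz": 0,"gripper": 30}
    - {"dx": 0,"dy": 0,"dz": 0,"rx": 0,"ry": 0,"rz": 0,"gripper": 30}
    - {"dx": 0,"dy": 0,"dz": 0,"rx": 0,"ry": 0,"rz": 0,"gripper": 30}
    - {"dx": 0,"dy": 0,"dz": -0.2,"rx": 0,"ry": 0,"rz": 0,"gripper": 30}
    - {"dx": 0,"dy": 0,"dz": -0.6,"rx": 0,"ry": 0,"rz": 0,"gripper": 30}
    - {"dx": 0,"dy": 0,"dz": -0.8,"rx": 0,"ry": 0,"rz": 0,"gripper": 30}
    - {"dx": 0,"dy": 0,"dz": -0.8,"rx": 0,"ry": 0,"rz": 0,"gripper": 30}

```text
time_s: 18.82
eef_pos: [532.3, 213.7, 311.3]
eef_rot: [3.141, 0.001, -0.261]
wrist_force: [0.4, 1.0, 0.1]
finger_gap: 29.8
```

Call:
send_rows:
  motion:
    - {"dx": 0,"dy": 0.4,"dz": -0.2,"rx": 0,"ry": 0,"rz": 0,"gripper": 30}
    - {"dx": 0,"dy": 0.8,"dz": 0,"rx": 0,"ry": 0,"rz": 0,"gripper": 30}
    - {"dx": 0,"dy": 0.8,"dz": 0,"rx": 0,"ry": 0,"rz": 0,"gripper": 30}
    - {"dx": 0,"dy": 0.8,"dz": 0,"rx": 0,"ry": 0,"rz": 0,"gripper": 30}
    - {"dx": 0,"dy": 0.8,"dz": 0,"rx": 0,"ry": 0,"rz": 0,"gripper": 30}
    - {"dx": 0,"dy": 0.8,"dz": 0,"rx": 0,"ry": 0,"rz": 0,"gripper": 30}
    - {"dx": 0,"dy": 0.8,"dz": 0,"rx": 0,"ry": 0,"rz": 0,"gripper": 30}
    - {"dx": 0,"dy": 0.8,"dz": 0,"rx": 0,"ry": 0,"rz": 0,"gripper": 30}

```text
time_s: 19.48
eef_pos: [469.9, -19.4, 318.7]
eef_rot: [3.141, -0.0, -0.261]
wrist_force: [0.9, -0.3, -0.3]
finger_gap: 29.9
```

Call:
send_rows:
  motion:
    - {"dx": 0,"dy": 0,"dz": 0,"rx": 0,"ry": 0,"rz": 0,"gripper": 30}
    - {"dx": 0,"dy": 0,"dz": 0,"rx": 0,"ry": 0,"rz": 0,"gripper": 30}

```text
time_s: 19.65
eef_pos: [470.3, -19.1, 318.7]
eef_rot: [3.142, -0.0, -0.264]
wrist_force: [1.1, -0.0, 0.0]
finger_gap: 30.0
```

```bash
python3 st.py; python3 look.py 8; python3 - <<'E'
from led import *
c,s=pickle.load(open("cs8.pkl","rb"))
led(c)
crop(c,180,172,250,242,"pics/t8b.png",8)
cv2.imwrite("pics/t8f.png",cv2.resize(c["img"][:,:,::-1],(800,600)))
b=n2w([-19.5,44,60]); print("tab expected px",proj(c,b),proj(s,b),"bar end",proj(c,n2w([-19.5,4,18])))
E
```

```text
t 19.65 world [470.3 -19.1 318.7] rot [ 3.1416e+00 -5.0000e-04 -2.6400e-01] yawdeg-nest -0.22411897014100468 gap 29.983993437353007 F [ 1.1 -0.   0. ] j [-0.14  0.33  1.93 -0.    0.88  1.7 ]
tcp in nest [ -19.4 -198.7  318.7]
LED 34.3126220703125 0.5491044521331787 37.23301696777344 [34.48033812  0.55844879 20.        ]
tab expected px [[206.81030025 206.50877469]] [[244.8853418  228.09149117]] bar end [[218.82744784 211.03557911]]
```

View pics/t8b.png

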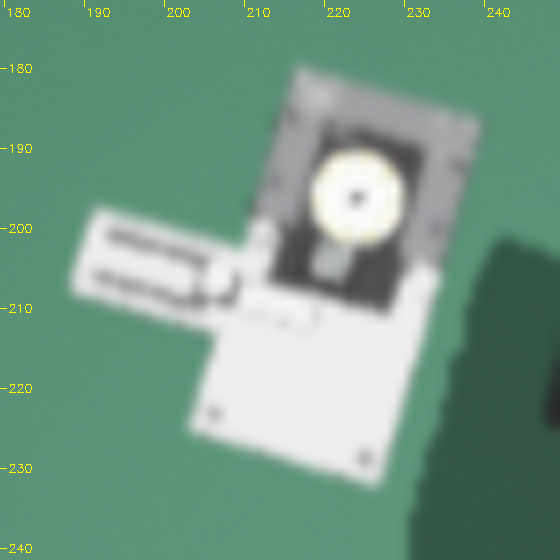

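View pics/t8f.png

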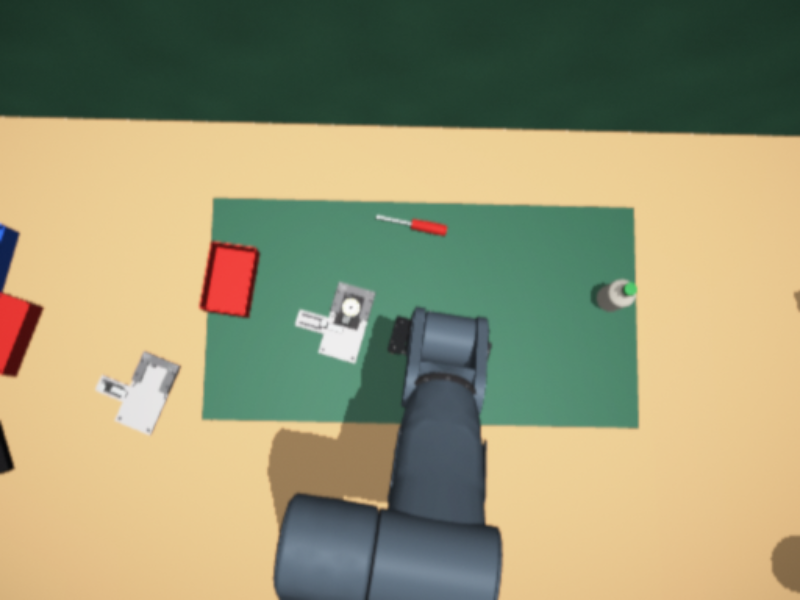

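View pics/s8.png

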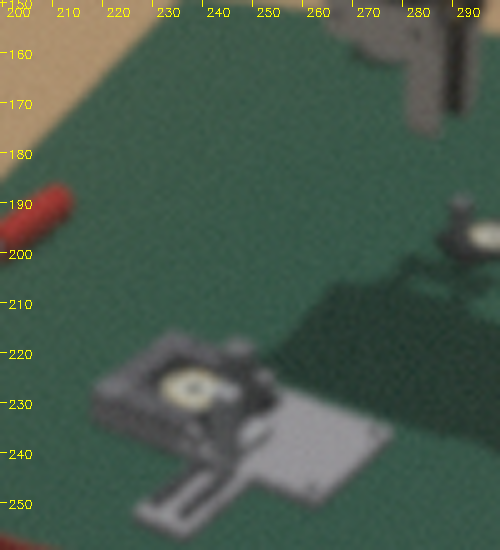

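The bolt tab is at about (206.5, 206.5) and the bar end at about (218, 211). Both match full travel. The LED is still at its home position, and the bottle, bin and screwdriver haven't moved.

```bash
python3 - <<'E'
from station import bot
print(bot.job_done()); print(bot.sense()["time_s"])
E
```

```text
the job is handed in; nothing more can be done
None
the job is handed in; nothing more can be done
```

The carrier is home in the rightmost nest with the bolt fully across behind it. I handed the job in at about 19.7 s. No verdict is reported.

I gripped the larger carrier (81 x 57 mm measured) by its post and set it on the apron. I then slid it under the lips over the key, stopping when the push force rose to about 20 N, and let go. After that I pinched the bolt tab and pushed it to its stop.

Last checks before handing in:
- **Carrier:** in the final top picture, the LED centre is at nest (34.3, 0.5) mm against (34, 0) when fully home. It did not change after the bolt was pushed. My hand-picked tail-edge points read about 2 mm ahead of home. That disagrees slightly with the LED, and I took the LED as the better measurement.
- **Bolt:** the push stopped with the tab at nest y = 43.8 mm, against 44 mm for full travel. The tab and bar end both show at the pixels expected for full travel.
- **Everything else:** the bottle, bin and screwdriver look unmoved. The gripper is open and well clear, about 200 mm to the side, with the wrist force near zero.

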